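# Seat the inspection mirror in its three-point stand

### The arm

A 7-joint arm with a two-finger parallel gripper is mounted at the origin on the work surface. World frame = base frame: x ahead of the robot, y to its left, z up, the work surface at z = 0. Lengths are in m, angles in rad, forces in N, time in s.
With the tool pointing down it reaches from about 0.425 to 0.925 m from the base axis. Payload 6.8 kg.
Tool frame: the origin (TCP) lies between the finger pads; the fingertips stand 22 mm ahead of it and the grasp point (between the pads) lies 3 mm ahead of it (bot.tip_reach is the distance from the TCP to the fingertips, in m); z points along the fingers, x is the direction in which the jaws open and shut, and the axes are right-handed (so a half turn about z gives the same grasp; the last joint's range is limited). The gripper opens to 85 mm and grips with 20 to 120 N. Pads are 22 mm wide; open, the fingers measure 114 mm over their backs; the gripper's body (76 mm by 85 mm) begins 54 mm behind the grasp point. The pads swing forward as they close: fully open they stand 13 mm farther back than shut.
Start: joints at [-1.332, 0.477, 0.022, 1.555, -0.011, 1.109, -0.083], TCP at [0.229, 0.635, 0.216] pointing down, gripper open.
Joint ranges: [-2.96, 2.96], [-0.34, 2.1], [-1.41, 1.46], [0.24, 2.44], [-1.37, 4.51], [0.17, 1.92], [-2.96, 2.96]. Speed limits (rad/s): [2.39, 2.39, 3.14, 3.14, 3.14, 3.14, 3.14].

### API

Orientations are given as a unit quaternion [w, x, y, z].
In Python, from station import bot gives the robot as it stands.
- The arm moves only by the tool step_arm, never from a script. Its argument "targets" is a list of rows, each a list of 5 numbers: the shift along the tool's x, y, z in mm, then the turn about the tool's z in degrees, then the closure, from 0 (fully open) to 1 (shut). In form: [[dx, dy, dz, spin, jaw], ...]. A call has 1 to 20 rows; each row is the pose to reach, as a shift and turn from the pose commanded when the call began, along the tool's axes at that moment; what a row does not reach only later rows make up. A row lasts 1/12 s, in which the tool goes at most 41.7 mm and 7.16 degrees, less where a joint would pass 70% of its speed; a pose out of reach is approached as far as the arm can. A call with a gripper value outside its range is refused whole. The fingers move at their own pace and stop on an object; "newtons" is the grip in N (left out, the last holds). Time passes only in rows, so rows that repeat a pose let the fingers close. It gives the time, the measured TCP pose, the force and the opening at its end, in the units of the state.
- bot.get_obs(): the state, without advancing time (a new reading comes with each control period).
- bot.read_camera(name): name is "scene" or "top" or "wrist"; returns a dict with "frame" (400x640x3 uint8, red, green, blue), "z_map" (400x640 float32, m along the optical axis (not along the pixel's ray), 0 where there is no reading), "fov_y" (degrees; the focal length in pixels is half the picture's height over the tangent of half this angle, whatever the lens; pixels are square), "cx", "cy" (the principal point, pixels), "R" (3x3) and "t" (3): a world point X has camera coordinates R X + t. Camera axes: x right, y down, z forward; pixel columns grow to the right and rows downward; lengths in m; the calibration is good to about 2 mm. The wrist camera is an equidistant fisheye: a pixel r from the principal point sees the ray r / f radians off the axis. A picture is of the moment at which its call begins.
- bot.hand_in(): hands the job in, once; it reports no verdict.
The state is a dict: "t": time; "q": joint angles; "joint_vel": joint speeds; "joint_torque": joint torques, N m; "eef_pos": TCP position; "tool_rot": TCP orientation; "contact_force": force on the tool from outside, world axes, zero at the start; "torque": the same for the moment, N m; "gripper_width": opening from 0.0 (shut) to 1.0 (fully open).
Only numpy, scipy, OpenCV 4.12 (cv2) and the standard library are available. Lean on these libraries where they do the work, as an engineer would, in place of code of your own. Each camera call takes 0.05 s, during which the arm holds its last target.

### The job

Take the round mirror off its wooden block and lay it, glass up, flat on the three ball rests of the stand. Bring it gently home against both ball posts, then slide the clamp up until its sprung tip bears on the mirror's rim and is pressed in about half way, so that both posts and the tip hold the mirror and it cannot rock; let go and leave the castings around it alone.

Things in the scene. Friction and masses are not known exactly. Their poses are not given: they have to be found in the camera images.
- mirror_center (a point): Centre, half-way up, of the loose round inspection mirror: steel-rimmed glass disc 60 mm across, 20 mm thick, 0.11 to 0.22 kg, glass up (its +z). It starts lying flat on a wooden block, 44 x 44 mm and 24 mm high, on the table; its rim overhangs the block by 8 mm, less or more by 4. Grip it across the rim from above.
- stand: The fixed mirror stand; origin on the table top, z up, +x from the clamp towards the posts. Grey base plate from x = -130 to +60 mm, 52 mm wide, 10 mm high, so fingers astride the mirror pass outside it. All its balls are polished and slippery. Only the clamp's tab rises above 44 mm.
- rests (a point): On the stand's x axis 24 mm above the stand's origin, level with the tops of the three steel ball rests, which lie at (14, 0), (-17, 16) and (-17, -16) mm from it (x, y of the stand). A mirror laid on them has its centre at 34 mm height. Centred 9 mm back (-x) of this point it lies safely on all three, clear of posts and clamp.
- posts_nominal (a point): Mid-point between the two 12 mm steel ball posts, at 34 mm height, were their U-shaped block in mid-range. The block is an adjuster locked up to 5 mm either way along x, and its true place is not measured: find it by touch. The posts are 55.2 mm apart along y. A mirror bearing on both has its centre on the stand's x axis, 23 mm back (-x) of the true mid-point.
- clamp_tab (a point): Grip point, 64 mm up, of the clamp's upright tab: aluminium, 16 mm along x, 12 mm along y (pinch across this), from 44 to 78 mm height, on a dark block 40 x 26 mm. The sprung tip, a 12 mm steel ball at 34 mm height, has its nose 38 mm ahead (+x of the stand) of this point when unpressed; it gives by up to 5 mm at 1.5 N per mm (half way: 2.5 mm, 4 N).
- clamp (a joint): Travel of the clamp along the stand's +x, towards the mirror, in m: 0 fully back (tip's nose at x = -66 mm of the stand), 0.060 the end. It starts between 0 and 0.010, slides stiffly with a steady friction of about 9 N, and stays where it is left.
- collar: Bystander: hollow square cast-iron collar, 90 x 90 x 75 mm, 0.9 kg, loose on the table; origin under its centre. To be left alone.
- cap: Bystander: square pyramid-shaped cast-iron post cap, 85 x 85 x 50 mm, 0.7 kg, loose on the table; origin under its centre. To be left alone.
- finial: Bystander: bud-shaped cast-iron finial on a round foot, 72 mm across, 93 mm high, 0.8 kg, loose on the table; origin under its centre. To be left alone.
There are look-alikes about, which are no part of the job. What is shaped like the part that bears mirror_center but orange is not meant. What is shaped like the stand but purple is not meant.

How it is judged:
At the end, for the whole second after the job is handed in: The mirror lies at rest, glass up and flat on the three rests (within 0.04 rad, its height within 1.5 mm), each of the two posts bears on it with more than 0.4 N, and the clamp's sprung tip bears on it with 1.8 to 6.2 N (pressed in by about 1.2 to 4.1 mm) (contact force between mirror and fence_c0 above 0.4 N and contact force between mirror and fence_c1 above 0.4 N and contact force between mirror and tip_c0 between 1.8 and 6.2 N and angle between mirror_center's own z axis and vertical below 0.04 rad and z of mirror_center in the frame of stand between 0.0325 and 0.0355 m and linear speed of mirror below 0.01 m/s); the robot touches nothing.
It fails at once if the mirror is rammed against a post (over 20 N) (contact force between mirror and fence_c0 above 20 N or contact force between mirror and fence_c1 above 20 N).
It fails at once if the clamp's tip is jammed into the mirror (over 10 N) (contact force between mirror and tip_c0 above 10 N).
It fails at once if the mirror is dropped or pressed hard on a rest (over 20 N) (contact force between mirror and stand_c1 above 20 N or contact force between mirror and stand_c2 above 20 N or contact force between mirror and stand_c3 above 20 N).
It fails at once if a casting nearby is moved by more than 20 mm (distance of any of collar, cap, finial from where it was at the start of the episode above 0.02 m).
It also fails if it takes over 64 s, if anything falls off the work surface, if the arm or the gripper's body presses on something with over 40 N, if the wrist force passes 120 N, or if a joint passes its speed limit or range.

## Working session

There is one attempt and no reset: what is moved stays moved. The work goes in short steps, Python scripts to look and compute and a tool call to move; the robot and the scene stay as the last step left them, time stands still between calls to the robot, and variables do not carry over. Pictures are saved under pics/ and viewed, and the job is handed in when it is done.

Besides the shell and the picture viewer there is one more tool, called after "Request:" by a JSON object that holds its "fn" and its "kwargs". step_arm: Moves the arm, as the interface text tells. Its arguments: {"type":"object","properties":{"targets":{"type":"array"},"newtons":{"type":"number"}},"required":["targets"]}

```bash
ls; mkdir -p pics; python3 - <<'E'
from station import bot
import cv2,pickle
print(bot.get_obs())
d={}
for n in("scene","top","wrist"):
    c=bot.read_camera(n); d[n]=c
    print(n,c["fov_y"],c["cx"],c["cy"],c["R"],c["t"])
    cv2.imwrite(f"pics/{n}0.png",c["frame"][:,:,::-1])
pickle.dump(d,open("d0.pkl","wb"))
E
```

```text
pics
{'t': 0.0, 'q': array([-1.33214726,  0.47780214,  0.02230463,  1.55644538, -0.01150114,
        1.10928752, -0.08308073]), 'joint_vel': array([ 1.12253915e-03, -4.76555998e-05,  4.37219898e-04,  6.51723870e-04,
       -1.95105573e-03,  3.57610757e-04,  1.04297159e-03]), 'joint_torque': array([ 3.69222071e-04, -5.96463454e+01,  1.60800297e+00, -2.81192833e+01,
        1.25295125e-02,  9.57864075e-03,  1.20556589e-06]), 'eef_pos': array([0.22917889, 0.63424942, 0.21482625]), 'tool_rot': array([ 5.68460349e-04,  8.18466159e-01,  5.74554021e-01, -7.07293071e-04]), 'contact_force': array([-1.41297747,  0.21734036, -0.38257839]), 'torque': array([-0.02920524,  0.00023802,  0.01650405]), 'gripper_width': 1.0019619936901634}
scene 44.51811438854684 318.1672962067385 206.97460775818442 [[-0.82256429  0.5681615  -0.02409358]
 [ 0.30890804  0.41085125 -0.85777449]
 [-0.47745557 -0.71301736 -0.51346122]] [ 0.55089424 -0.0472378   1.35273892]
top 44.046967770842315 325.2008874095896 194.3339394869557 [[ 0.04126094 -0.99914766 -0.0012194 ]
 [-0.97646251 -0.04006548 -0.21193329]
 [ 0.2117038   0.00993527 -0.97728337]] [-0.1564048   0.5769221   1.28300207]
wrist 65.70646984690485 313.3673095977657 202.4251684147324 [[ 0.3402672   0.94032675 -0.00196051]
 [ 0.89628382 -0.32369777  0.30314199]
 [ 0.2844179  -0.10490645 -0.95294338]] [-0.67361589 -0.03759035  0.38035862]
```

View pics/scene0.png

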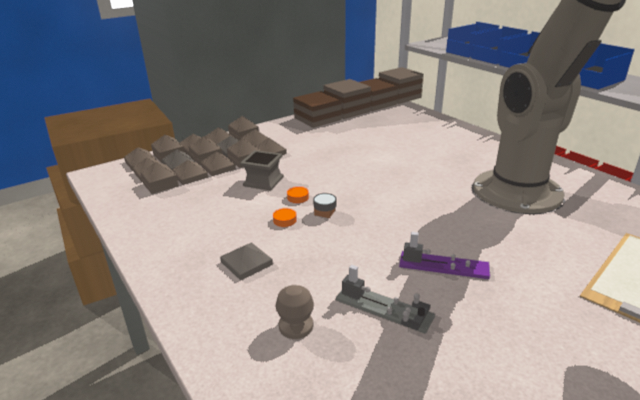

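View pics/top0.png

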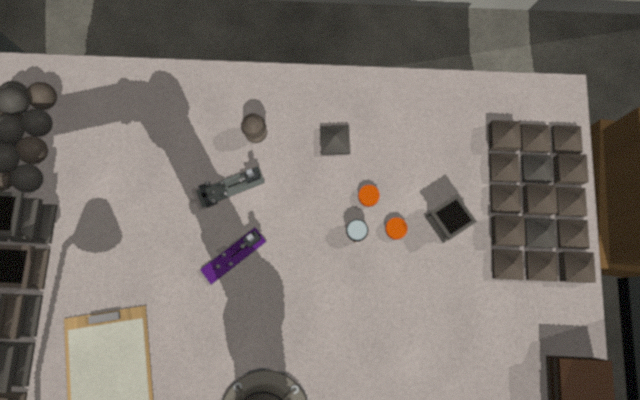

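View pics/wrist0.png

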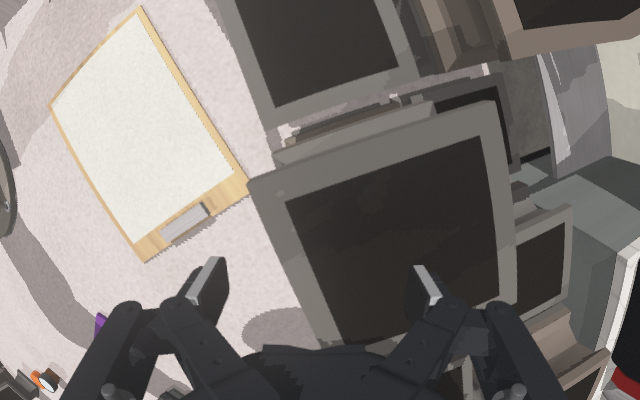

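The mirror candidates in the top view are pale glass at (357,230) and orange discs at (369,195) and (396,228). The pale one on the wooden block fits, because orange is excluded. The stand candidates are grey at (230,187) and purple at (235,255), and grey fits. I'll confirm both in enlarged crops.

```bash
python3 - <<'E'
import cv2,pickle,numpy as np
d=pickle.load(open("d0.pkl","rb"))
def crop(n,x0,y0,x1,y1,s): return cv2.resize(d[n]["frame"][y0:y1,x0:x1,::-1],None,fx=s,fy=s,interpolation=cv2.INTER_CUBIC)
a=crop("top",185,155,275,215,8);cv2.imwrite("pics/ctop_stand.png",cv2.convertScaleAbs(a,alpha=1.6))
a=crop("scene",325,225,495,335,4.5);cv2.imwrite("pics/cscene_stand.png",cv2.convertScaleAbs(a,alpha=1.5))
a=crop("top",330,170,420,250,6);cv2.imwrite("pics/ctop_mir.png",a)
E
```

```text
(no output)
```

View pics/ctop_stand.png

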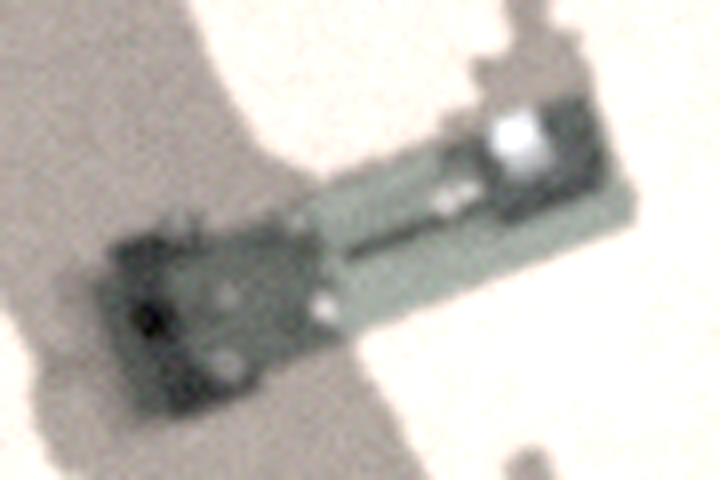

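View pics/cscene_stand.png

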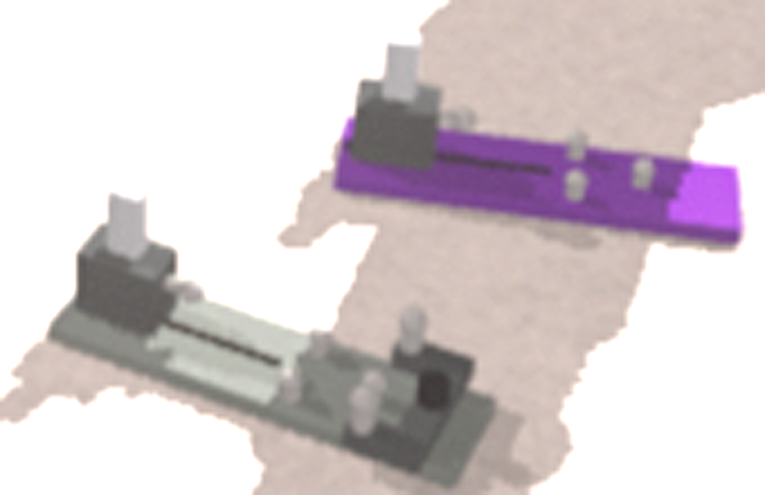

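View pics/ctop_mir.png

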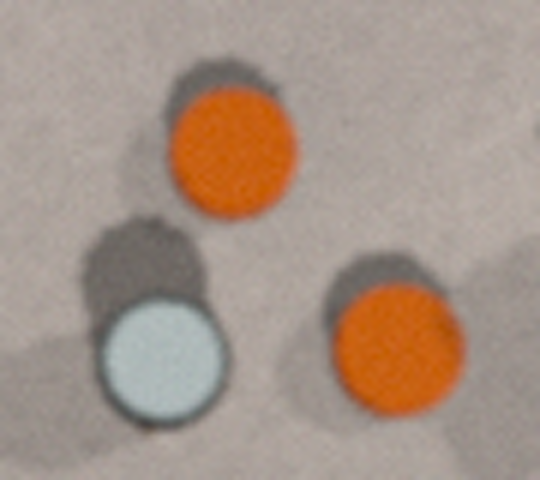

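```bash
cat > h.py <<'E'
import numpy as np,cv2,pickle
def ray(c,uv):
    uv=np.atleast_2d(np.asarray(uv,float)); f=200/np.tan(np.radians(c["fov_y"]/2))
    dx=(uv-[c["cx"],c["cy"]])
    if c.get("fish"):
        r=np.hypot(*dx.T); th=r/f; s=np.where(r>1e-9,np.sin(th)/np.maximum(r,1e-9),1/f)
        v=np.c_[dx*s[:,None],np.cos(th)]
    else: v=np.c_[dx/f,np.ones(len(dx))]
    return -c["R"].T@c["t"], v@c["R"]
def onplane(c,uv,z):
    o,d=ray(c,uv); return o+d*((z-o[2])/d[:,2])[:,None]
def cloud(c):
    v,u=np.mgrid[0:400,0:640]; o,d=ray(c,np.c_[u.ravel(),v.ravel()])
    zc=d@c["R"].T[:,2] if 0 else (d@c["R"].T)[:,2]
    return (o+d*(c["z_map"].ravel()/zc)[:,None]).reshape(400,640,3)
def proj(c,X):
    f=200/np.tan(np.radians(c["fov_y"]/2)); p=np.atleast_2d(X)@c["R"].T+c["t"]
    if c.get("fish"):
        r=np.hypot(p[:,0],p[:,1]); th=np.arctan2(r,p[:,2]); return p[:,:2]/r[:,None]*f*th[:,None]+[c["cx"],c["cy"]]
    return p[:,:2]/p[:,2:]*f+[c["cx"],c["cy"]]
E
python3 - <<'E'
from h import *
d=pickle.load(open("d0.pkl","rb"));c=d["top"];P=cloud(c)
hsv=cv2.cvtColor(c["frame"],cv2.COLOR_RGB2HSV)
f=c["frame"].astype(int)
def comps(m,z,n):
    k,l,s,ce=cv2.connectedComponentsWithStats(m.astype(np.uint8))
    for i in range(1,k):
        if s[i,4]>40: 
            print(n,ce[i].round(1),s[i],"plane",onplane(c,ce[i],z).round(4)[0],"cloud med",np.nanmedian(P[l==i],0).round(4))
roi=np.zeros((400,640),bool);roi[150:260,320:430]=1
comps(roi&(f[...,2]>f[...,0]+5),.044,"mirror")
comps(roi&(f[...,0]>f[...,2]+90),.02,"orange")
# heights on plates
for n,b in(("stand",(185,155,275,215)),):
    x0,y0,x1,y1=b; Q=P[y0:y1,x0:x1]; h=Q[...,2]
    m=(h>.06); print("tab",m.sum(),Q[m].mean(0),Q[m].min(0),Q[m].max(0))
    v,u=np.nonzero(m);print("px",u.mean()+x0,v.mean()+y0)
    m=((h>.005)&(h<.09)).astype(np.uint8); ct=max(cv2.findContours(m,0,1)[0],key=cv2.contourArea); print(cv2.minAreaRect(ct+[x0,y0]))
for n,b in(("finial",(235,105,275,145)),("cap",(310,115,360,160)),("collar",(420,185,480,245)),("orange",(330,170,420,250))):
    x0,y0,x1,y1=b; Q=P[y0:y1,x0:x1]; m=Q[...,2]>.012; print(n,Q[m].min(0).round(3),Q[m].max(0).round(3))
for uv in((369,195),(396,228),(357,230)): print(P[uv[1],uv[0]])
E
```

```text
mirror [356.8 229.6] [347 220  20  20 307] plane [ 0.4923 -0.2221  0.044 ] cloud med [ 0.4922 -0.2223  0.0433]
orange [368.6 195. ] [359 185  21  21 354] plane [ 0.595  -0.2537  0.02  ] cloud med [ 0.595  -0.2542  0.0191]
orange [396.  227.9] [386 218  21  21 367] plane [ 0.5049 -0.3316  0.02  ] cloud med [ 0.5049 -0.3316  0.0188]
tab 57 [ 0.51029994 -0.00597365  0.55408127] [ 0.2981798  -0.1459038   0.06142676] [0.64273327 0.08514088 1.37593488]
px 241.68421052631578 177.140350877193
((229.362060546875, 184.34483337402344), (26.392593383789062, 69.19849395751953), 66.80140686035156)
finial [ 0.298 -0.146  0.012] [0.804 0.112 1.376]
cap [ 0.298 -0.198  0.012] [ 0.802 -0.109  1.376]
collar [ 0.298 -0.538  0.012] [ 0.596 -0.146  1.376]
orange [ 0.298 -0.363  0.012] [ 0.625 -0.146  1.376]
[ 0.59532255 -0.25505741  0.01868904]
[ 0.50521451 -0.33203079  0.01708682]
[ 0.49179311 -0.22287312  0.04054063]
```

```bash
python3 - <<'E'
from h import *
d=pickle.load(open("d0.pkl","rb"));c=d["top"];P=cloud(c)
x0,y0,x1,y1=185,155,275,215; Q=P[y0:y1,x0:x1]; h=Q[...,2]; ok=c["z_map"][y0:y1,x0:x1]>0
print("ok",ok.mean())
m=ok&(h>.062)&(h<.1); print("tab",m.sum(),Q[m].mean(0),Q[m].min(0),Q[m].max(0))
m=ok&(h>.005)&(h<.1); print(m.sum())
pts=Q[m][:,:2].astype(np.float32); r=cv2.minAreaRect(pts*1000); print(r)
w=d["wrist"]; print("wrist pos",-w["R"].T@w["t"])
# tool frame
q=[5.68460349e-04,8.18466159e-01,5.74554021e-01,-7.07293071e-04]
from scipy.spatial.transform import Rotation as Ro
T=Ro.from_quat(q,scalar_first=True).as_matrix();print(T.round(3)); print(T.T@(-w["R"].T@w["t"]-[.22917889,.63424942,.21482625]), (w["R"]@T).round(3))
for n,b in(("finial",(235,105,275,145)),("cap",(310,115,360,160)),("collar",(420,185,480,245))):
    x0,y0,x1,y1=b; Q=P[y0:y1,x0:x1]; m=(Q[...,2]>.015)&(Q[...,2]<.12); print(n,m.sum(),Q[m].min(0).round(3),Q[m].max(0).round(3))
E
```

```text
ok 0.9961111111111111
tab 35 [0.63419187 0.07556705 0.07504495] [0.62764152 0.06736534 0.06283778] [0.64273327 0.08514088 0.08335299]
1473
((613.0584106445312, 143.0291290283203), (171.77041625976562, 259.987060546875), 2.279262065887451)
wrist pos [0.15472022 0.66115319 0.37253482]
[[ 0.34   0.941 -0.001]
 [ 0.941 -0.34  -0.002]
 [-0.002  0.    -1.   ]]
[-0.00028162 -0.07915154 -0.15771764] [[ 1.     0.001  0.   ]
 [-0.     0.953 -0.303]
 [-0.     0.303  0.953]]
finial 523 [0.737 0.044 0.015] [0.804 0.112 0.097]
cap 790 [ 0.709 -0.198  0.015] [ 0.801 -0.109  0.053]
collar 1242 [ 0.473 -0.538  0.015] [ 0.596 -0.415  0.084]
```

Request:
{"fn": "step_arm", "kwargs": {"targets": [[-342,524,0,44,0],[-342,524,0,44,0],[-342,524,0,44,0],[-342,524,0,44,0],[-342,524,0,44,0],[-342,524,0,44,0],[-342,524,0,44,0],[-342,524,0,44,0],[-342,524,0,44,0],[-342,524,0,44,0],[-342,524,0,44,0],[-342,524,0,44,0],[-342,524,0,44,0],[-342,524,0,44,0],[-342,524,0,44,0],[-342,524,0,44,0],[-342,524,0,44,0],[-342,524,0,44,0]]}}

```text
t: 1.65
eef_pos: [0.6056, 0.1353, 0.2153]
tool_rot: [-0.0, 0.974, 0.226, -0.0]
contact_force: [0.1, 1.0, -1.0]
gripper_width: 1.0
```

```bash
python3 - <<'E'
from station import bot
import cv2,pickle
c=bot.read_camera("wrist");c["fish"]=1
o=bot.get_obs();print(o)
cv2.imwrite("pics/wrist1.png",c["frame"][:,:,::-1])
t=bot.read_camera("top")
pickle.dump((c,o,t),open("d1.pkl","wb"))
E
```

```text
{'t': 1.7, 'q': array([-0.60553566,  0.40332032,  0.37808849,  1.71265131, -0.16803771,
        1.05834987,  0.285405  ]), 'joint_vel': array([-0.01981807, -0.00566867, -0.0088285 ,  0.00153281,  0.00064956,
       -0.0004213 ,  0.00236249]), 'joint_torque': array([ 1.60339057e+00, -5.09090996e+01,  6.50887191e+00, -2.70720005e+01,
        1.10860022e-01, -1.35661016e-02,  2.38201334e-03]), 'eef_pos': array([0.60522466, 0.13646665, 0.21536878]), 'tool_rot': array([-4.35552359e-04,  9.73943014e-01,  2.26792017e-01, -4.44301242e-04]), 'contact_force': array([0.21035443, 0.32339264, 0.5011258 ]), 'torque': array([ 0.02431709, -0.00819237,  0.00776457]), 'gripper_width': 0.9999354894558737}
```

View pics/wrist1.png

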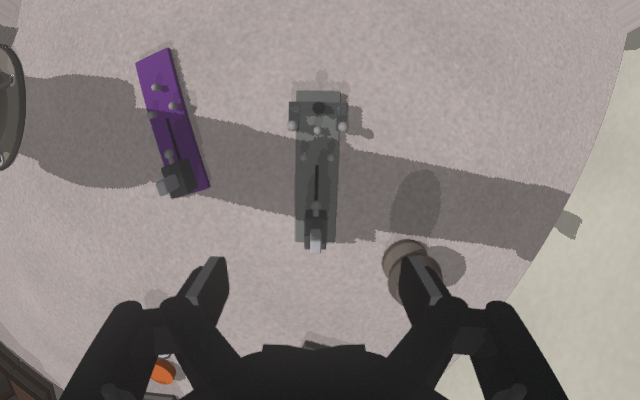

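```bash
python3 - <<'E'
from h import *
c,o,t=pickle.load(open("d1.pkl","rb"))
a=c["frame"][80:260,270:370,::-1]
a=cv2.resize(a,None,fx=3.3*2,fy=3.3,interpolation=cv2.INTER_CUBIC) if 0 else cv2.resize(a[5:95],None,fx=6.5,fy=6.5,interpolation=cv2.INTER_CUBIC)
cv2.imwrite("pics/w1a.png",cv2.convertScaleAbs(a,alpha=2))
b=cv2.resize(c["frame"][170:260,270:370,::-1],None,fx=6.5,fy=6.5,interpolation=cv2.INTER_CUBIC)
cv2.imwrite("pics/w1b.png",cv2.convertScaleAbs(b,alpha=2))
E
```

```text
(no output)
```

View pics/w1a.png

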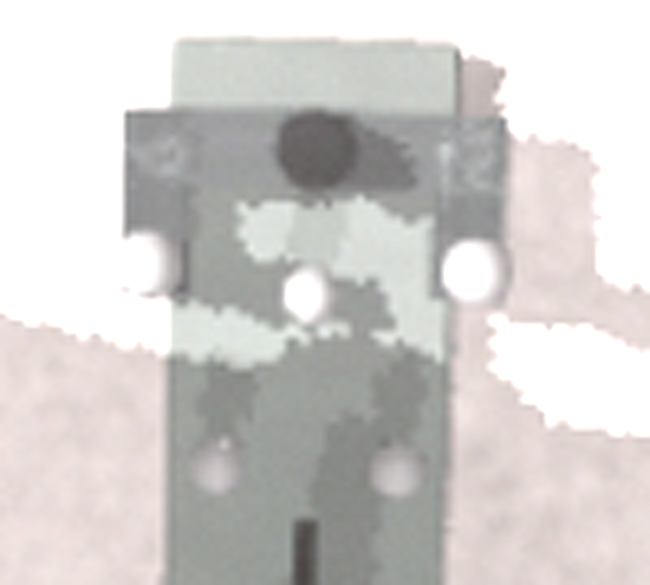

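View pics/w1b.png

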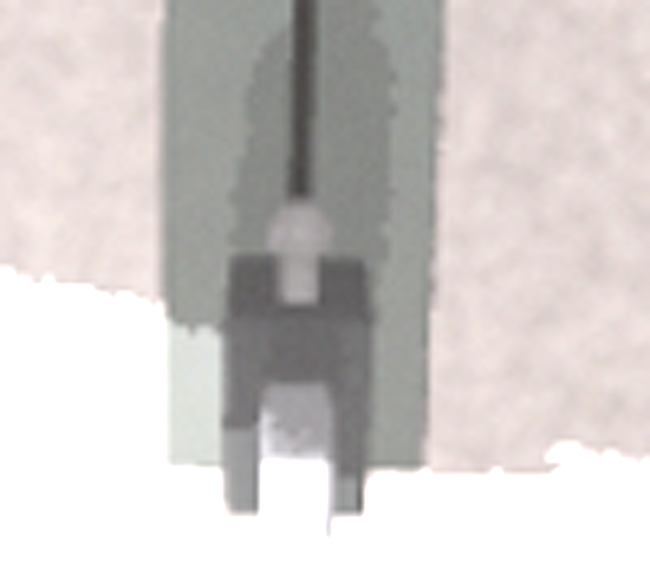

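```bash
python3 - <<'E'
from h import *
c,o,t=pickle.load(open("d1.pkl","rb"))
A=lambda u,v:((u+.5)/6.5-.5+270,(v+.5)/6.5-.5+85)
B=lambda u,v:((u+.5)/6.5-.5+270,(v+.5)/6.5-.5+170)
g=lambda p,z:onplane(c,p,z)[0]
r1,r2,r3=g(A(305,294),.02),g(A(214,468),.02),g(A(394,470),.02)
pl,pr=g(A(146,265),.034),g(A(474,270),.034)
tip=g(B(300,230),.034)
F=[g(A(175,40),.01),g(A(460,42),.01)];N=[g(B(168,465),.01),g(B(430,469),.01)]
for n,p in dict(r1=r1,r2=r2,r3=r3,pl=pl,pr=pr,tip=tip,F0=F[0],F1=F[1],N0=N[0],N1=N[1]).items(): print(n,p.round(4))
# rigid fit of base features
loc=np.array([[14,0],[-17,16],[-17,-16],[60,26],[60,-26],[-130,26],[-130,-26]])/1000
W=np.array([r1,r2,r3,*F,*N])[:,:2]
mu,ml=W.mean(0),loc.mean(0)
H=(loc-ml).T@(W-mu);th=np.arctan2(H[0,1]-H[1,0],H[0,0]+H[1,1])
R=np.array([[np.cos(th),-np.sin(th)],[np.sin(th),np.cos(th)]]);O=mu-R@ml
print("yaw",np.degrees(th),"O",O); print(((W-O)@R-loc).round(4)*1000)
for n,p in dict(pl=pl,pr=pr,tip=tip).items(): print(n,((p[:2]-O)@R*1000).round(1))
P=cloud(c);m=(P[...,2]>.066)&(P[...,2]<.09)&(np.hypot(P[...,0]-.634,P[...,1]-.0756)<.03)
v,u=np.nonzero(m);print("tab",m.sum(),((P[m][:,:2]-O)@R*1000).mean(0),P[m].mean(0),np.percentile((P[m][:,:2]-O)@R*1000,[2,98],axis=0))
E
```

```text
r1 [0.5841 0.1834 0.02  ]
r2 [0.5833 0.1485 0.02  ]
r3 [0.6121 0.1623 0.02  ]
pl [0.5575 0.1771 0.034 ]
pr [0.6071 0.2006 0.034 ]
tip [0.6207 0.1068 0.034 ]
F0 [0.5436 0.2139 0.01  ]
F1 [0.589 0.236 0.01 ]
N0 [0.6225 0.0443 0.01  ]
N1 [0.6696 0.0663 0.01  ]
yaw 115.29813889461467 O [0.59084524 0.17133541]
[[-0.2  0.9]
 [-0.4  0.5]
 [-0.3  0.7]
 [-1.3 -1.5]
 [-0.8  0. ]
 [ 1.6 -0.3]
 [ 1.4 -0.3]]
pl [19.4 27.7]
pr [ 19.5 -27.2]
tip [-71.2   0.6]
tab 184 [-101.12650335    1.07216184] [0.63309014 0.07944913 0.07580596] [[-110.02786664   -4.26790916]
 [ -95.1912968     6.42909137]]
```

Request:
{"fn": "step_arm", "kwargs": {"targets": [[-260,272,0,0,0],[-260,272,0,0,0],[-260,272,0,0,0],[-260,272,0,0,0],[-260,272,0,0,0],[-260,272,0,0,0],[-260,272,0,0,0],[-260,272,0,0,0],[-260,272,0,0,0],[-260,272,0,0,0],[-260,272,0,0,0],[-260,272,0,0,0]]}}

```text
t: 2.75
eef_pos: [0.4929, -0.2218, 0.2158]
tool_rot: [-0.0, 0.974, 0.227, 0.0]
contact_force: [0.2, -0.0, 0.4]
gripper_width: 1.001
```

```bash
python3 - <<'E'
from station import bot
import cv2,pickle
c=bot.read_camera("wrist");c["fish"]=1
o=bot.get_obs();print(o["eef_pos"],o["q"],o["contact_force"])
cv2.imwrite("pics/wrist2.png",c["frame"][:,:,::-1])
cv2.imwrite("pics/wrist2c.png",cv2.resize(c["frame"][150:270,240:380,::-1],None,fx=5,fy=5,interpolation=cv2.INTER_CUBIC))
pickle.dump((c,o),open("d2.pkl","wb"))
E
```

```text
[ 0.4931859  -0.22114552  0.21564763] [-0.12603235  0.27574722  0.52532178  1.90561796 -0.16401347  1.00241659
  0.93124342] [-0.45482719 -0.09669511  0.12970297]
```

View pics/wrist2.png

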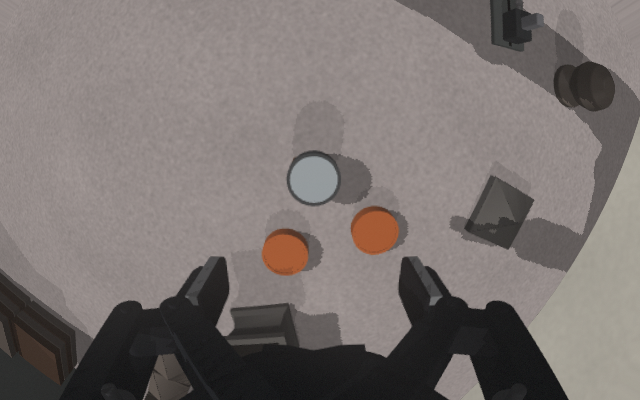

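View pics/wrist2c.png

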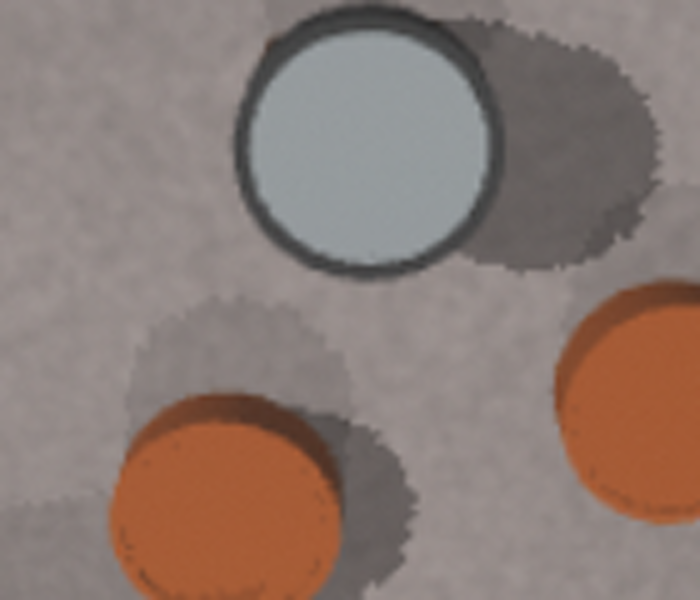

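```bash
python3 - <<'E'
from h import *
c,o=pickle.load(open("d2.pkl","rb"));d=pickle.load(open("d0.pkl","rb"))
f=c["frame"].astype(int); m=np.zeros((400,640),np.uint8); m[150:210,280:350]=(f[150:210,280:350,2]>f[150:210,280:350,0]+2)&(f[150:210,280:350].sum(2)>330)
ct=max(cv2.findContours(m,0,1)[0],key=cv2.contourArea); e=cv2.fitEllipse(ct);print(e)
ce=onplane(c,e[0],.044)[0];print(ce)
b=onplane(c,ct[:,0],.044);print("radius",np.hypot(*(b-b.mean(0))[:,:2].T).mean(),b.mean(0))
s=d["scene"]; 
cv2.imwrite("pics/cs_m.png",cv2.resize(s["frame"][180:230,295:355,::-1],None,fx=12,fy=12,interpolation=cv2.INTER_CUBIC))
X=[0.492,-.222,0]
print(proj(s,[[.492,-.222,.044],[.492,-.222,.024],[.492,-.222,0]]))
E
```

```text
((313.37060546875, 179.068115234375), (45.8162727355957, 47.05731964111328), 92.40727996826172)
[ 0.49134935 -0.22189854  0.044     ]
radius 0.025749162004189096 [ 0.49120874 -0.22213584  0.044     ]
[[325.57403845 197.53869831]
 [325.70016822 204.24850588]
 [325.84884435 212.15772736]]
```

View pics/cs_m.png

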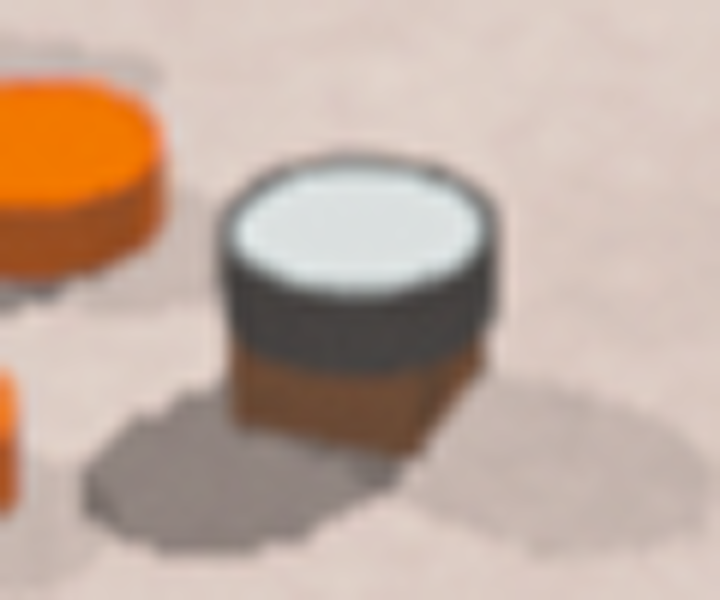

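```bash
python3 - <<'E'
from h import *
d=pickle.load(open("d0.pkl","rb"));s=d["scene"]
k=np.array([(232,428),(415,455),(487,370)]);px=(k+.5)/12-.5+[295,180]
p=onplane(s,px,0);print(p)
for a,b in((0,1),(1,2)):
    v=(p[b]-p[a])[:2];print(np.hypot(*v),np.degrees(np.arctan2(v[1],v[0])))
print("center", (p[0]+p[2])/2)
E
```

```text
[[ 0.52554097 -0.22830012  0.        ]
 [ 0.50033993 -0.19576245  0.        ]
 [ 0.4673328  -0.21467418  0.        ]]
0.04115571467144997 127.75845974655351
0.03804108625995857 -150.18905834243236
center [ 0.49643689 -0.22148715  0.        ]
```

Request:
{"fn": "step_arm", "kwargs": {"targets": [[-2,0,30,-8,0],[-2,0,60,-8,0],[-2,0,90,-8,0],[-2,0,120,-8,0],[-2,0,130,-8,0],[-2,0,130,-8,0],[-2,0,130,-8,0]]}}

```text
t: 3.38
eef_pos: [0.4913, -0.2235, 0.0862]
tool_rot: [-0.0, 0.956, 0.294, -0.0]
contact_force: [-0.1, 0.1, 0.4]
gripper_width: 0.999
```

```bash
cat > snap.py <<'E'
import sys,pickle,cv2
from station import bot
n=sys.argv[1];cams=sys.argv[2:]or["wrist"]
D={}
for k in cams:
    c=bot.read_camera(k)
    if k=="wrist":c["fish"]=1
    D[k]=c; cv2.imwrite(f"pics/{k}{n}.png",c["frame"][:,:,::-1])
o=bot.get_obs();D["o"]=o
from scipy.spatial.transform import Rotation as Ro
T=Ro.from_quat(o["tool_rot"],scalar_first=True).as_matrix()
import numpy as np
print(o["t"],o["eef_pos"].round(4),"yaw",np.degrees(np.arctan2(T[1,0],T[0,0])).round(2),"tilt",T[2].round(4),"F",o["contact_force"].round(2),"w",o["gripper_width"])
O=np.array([.5908,.1713]);th=np.radians(115.3);R=np.array([[np.cos(th),-np.sin(th)],[np.sin(th),np.cos(th)]])
print("stand frame TCP mm",((o["eef_pos"][:2]-O)@R*1000).round(2),"F stand",(o["contact_force"][:2]@R).round(2))
pickle.dump(D,open(f"s{n}.pkl","wb"))
E
python3 snap.py 3
```

```text
3.4333 [ 0.4919 -0.2241  0.0871] yaw 34.21 tilt [ 0.0013  0.0013 -1.    ] F [ 0.36 -0.77  0.29] w 0.9966068319054613
stand frame TCP mm [-315.23  258.39] F stand [-0.84  0.  ]
```

View pics/wrist3.png

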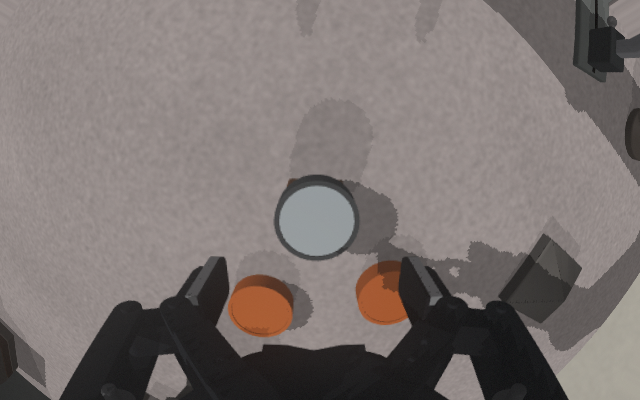

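```bash
python3 - <<'E'
from h import *
D=pickle.load(open("s3.pkl","rb"));c=D["wrist"]
f=c["frame"].astype(int); m=np.zeros((400,640),np.uint8); m[170:270,265:365]=(f[170:270,265:365,2]>f[170:270,265:365,0]+2)&(f[170:270,265:365].sum(2)>330)
ct=max(cv2.findContours(m,0,1)[0],key=cv2.contourArea); e=cv2.fitEllipse(ct);print(e,onplane(c,e[0],.044))
w=(e and None)
from scipy.spatial.transform import Rotation as Ro
T=Ro.from_quat(D["o"]["tool_rot"],scalar_first=True).as_matrix()
print("in tool mm",(T.T@(onplane(c,e[0],.044)[0]-D["o"]["eef_pos"])*1000))
cp=-c["R"].T@c["t"];print("cam in tool",T.T@(cp-D["o"]["eef_pos"])*1000)
E
```

```text
((316.2821350097656, 220.46156311035156), (69.16893768310547, 74.3963623046875), 89.43208312988281) [[ 0.49073672 -0.22136524  0.044     ]]
in tool mm [ 0.52247317 -2.99290693 43.07930334]
cam in tool [  -1.14702365  -79.343479   -156.880865  ]
```

Request:
{"fn": "step_arm", "kwargs": {"targets": [[0,-2.5,15,0,0],[0,-2.5,30,0,0],[0,-2.5,42,0,0],[0,-2.5,50,0,0],[0,-2.5,53,0,0],[0,-2.5,53,0,0]]}}

```text
t: 3.93
eef_pos: [0.4892, -0.2225, 0.0328]
tool_rot: [-0.0, 0.956, 0.293, -0.0]
contact_force: [1.2, 0.6, -0.4]
gripper_width: 1.003
```

```bash
python3 snap.py 4
```

```text
3.9833 [ 0.4895 -0.2226  0.0332] yaw 34.12 tilt [ 3.e-04  3.e-04 -1.e+00] F [-0.25  0.19  0.58] w 0.9977031259148492
stand frame TCP mm [-312.83  259.98] F stand [0.28 0.15]
```

View pics/wrist4.png

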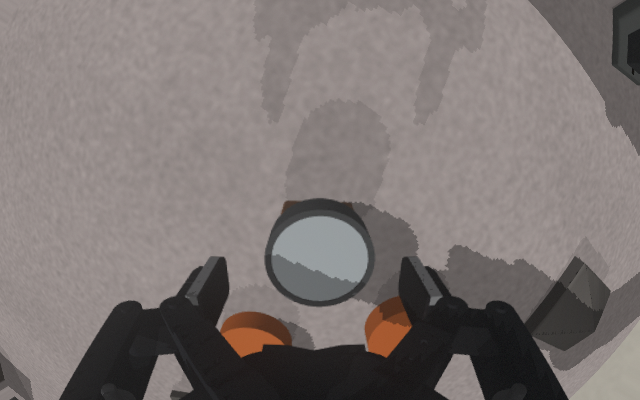

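Request:
{"fn": "step_arm", "kwargs": {"targets": [[1.5,0,0,0,1],[1.5,0,0,0,1],[1.5,0,0,0,1],[1.5,0,0,0,1],[1.5,0,0,0,1],[1.5,0,0,0,1],[1.5,0,0,0,1],[1.5,0,0,0,1]], "newtons": 25}}

```text
t: 4.65
eef_pos: [0.4903, -0.2216, 0.0328]
tool_rot: [-0.0, 0.956, 0.293, -0.0]
contact_force: [-1.2, -0.7, -0.2]
gripper_width: 0.004
```

```bash
python3 snap.py 5
```

```text
4.7 [ 0.4903 -0.2216  0.0328] yaw 34.13 tilt [-0.e+00 -1.e-04 -1.e+00] F [ 0.45  0.36 -0.02] w -0.0029438949149163725
stand frame TCP mm [-312.26  258.72] F stand [ 0.13 -0.56]
```

View pics/wrist5.png

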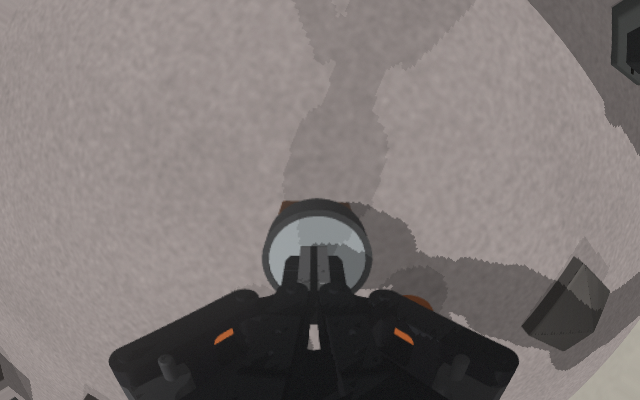

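```bash
python3 - <<'E'
from h import *
from scipy.spatial.transform import Rotation as Ro
D=pickle.load(open("s5.pkl","rb"));c=D["wrist"];o=D["o"]
T=Ro.from_quat(o["tool_rot"],scalar_first=True).as_matrix()
P=cloud(c); L=lambda u,v:((P[v,u]-o["eef_pos"])@T*1000).round(1)
print("TCP px",proj(c,[o["eef_pos"],o["eef_pos"]+T[:,2]*.022,o["eef_pos"]-T[:,2]*.02]))
for u,v in((318,225),(300,235),(330,235),(308,250),(308,262),(308,280),(325,250),(325,265),(325,285),(318,330),(280,290)): print((u,v),P[v,u].round(4),"tool",L(u,v))
D=pickle.load(open("s4.pkl","rb"));c=D["wrist"];o=D["o"];P=cloud(c)
for u,v in((320,230),(320,260),(320,290),(215,260),(215,290),(425,270),(320,205)): print((u,v),P[v,u].round(4),"tool",((P[v,u]-o["eef_pos"])@T*1000).round(1))
cv2.imwrite("pics/w5c.png",cv2.resize(pickle.load(open("s5.pkl","rb"))["wrist"]["frame"][190:320,240:400,::-1],None,fx=5,fy=4.6,interpolation=cv2.INTER_CUBIC)*2)
E
```

```text
TCP px [[315.6371478  250.40240953]
 [315.41912846 234.87699694]
 [315.87913041 267.86287227]]
(318, 225) [ 0.4805 -0.2051  0.0418] tool [  1.1 -19.1  -9. ]
(300, 235) [ 0.4758 -0.2148  0.0424] tool [ -8.2 -13.8  -9.6]
(330, 235) [ 0.4885 -0.2058  0.0432] tool [  7.4 -14.1 -10.4]
(308, 250) [ 0.4804 -0.2137  0.0565] tool [ -3.9 -12.1 -23.8]
(308, 262) [ 0.4809 -0.2141  0.0675] tool [ -3.7 -11.5 -34.7]
(308, 280) [ 0.4807 -0.2134  0.0841] tool [ -3.4 -12.2 -51.3]
(325, 250) [ 0.487  -0.2089  0.0572] tool [  4.3 -12.4 -24.4]
(325, 265) [ 0.4868 -0.2095  0.0713] tool [  3.8 -12.  -38.5]
(325, 285) [ 0.4857 -0.2089  0.0892] tool [  3.2 -13.1 -56.4]
(318, 330) [ 0.4452 -0.1571  0.1904] tool [  -1.2  -78.7 -157.6]
(280, 290) [ 0.4717 -0.2188  0.0923] tool [-13.9 -12.7 -59.5]
(320, 230) [ 0.4819 -0.2077  0.0416] tool [  2.1 -16.6  -8.5]
(320, 260) [ 0.4913 -0.2215  0.0435] tool [  2.2   0.1 -10.3]
(320, 290) [ 0.5031 -0.2384  0.0418] tool [ 2.4 20.7 -8.6]
(215, 260) [ 0.4439 -0.2384  0.0689] tool [-46.6 -12.6 -35.8]
(215, 290) [ 0.4505 -0.244   0.0811] tool [-44.3  -4.1 -48. ]
(425, 270) [ 0.5219 -0.1859  0.078 ] tool [ 47.5 -12.2 -44.8]
(320, 205) [ 0.4752 -0.1978  0.0364] tool [  2.1 -28.6  -3.3]
```

View pics/w5c.png

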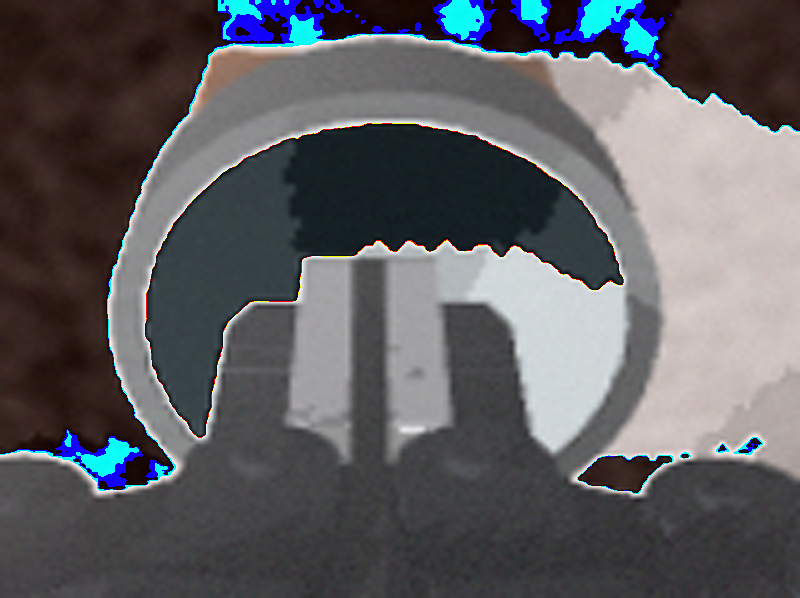

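```bash
python3 - <<'E'
from station import bot
print(bot.tip_reach,[a for a in dir(bot) if a[0]!='_'])
from h import *
from scipy.spatial.transform import Rotation as Ro
for n in"345":
    D=pickle.load(open(f"s{n}.pkl","rb"));c=D["wrist"];o=D["o"];P=cloud(c);T=Ro.from_quat(o["tool_rot"],scalar_first=True).as_matrix()
    Q=(P-o["eef_pos"])@T*1000
    # gripper points: in front, finger extents
    cam=c["z_map"]; m=(cam>.05)&(Q[...,2]<-12)&(np.abs(Q[...,1])<40)&(Q[...,2]>-90)&(np.abs(Q[...,0])<70)
    q=Q[m]; print(n,m.sum(),"z range",np.percentile(q[:,2],[90,98,99.8]),"y",np.percentile(q[:,1],[.5,2,50]))
    print(cam[246:252,308], cam[258,215])
E
```

```text
0.022 ['PlanningError', 'get_obs', 'hand_in', 'read_camera', 'tip_reach']
3 12953 z range [-42.7400193  -32.30619989 -28.1572487 ] y [-19.07480134 -18.53429982  -9.79550707]
[0.22188686 0.21995094 0.22152545 0.2201687  0.2228571  0.22263539] 0.13930649
4 12672 z range [-42.90792317 -32.64170308 -28.70079333] y [-18.60218416 -17.92198933  -9.00961149]
[0.16237165 0.16243841 0.16204594 0.16237912 0.16322874 0.162692  ] 0.13855833
5 16637 z range [-47.7367778  -27.04825999 -19.0359271 ] y [-18.73898664 -18.39465624 -12.27108483]
[0.15219492 0.151352   0.14955114 0.14916085 0.14778158 0.14744096] 0.21311897
```

The jaws shut on air. The depth image puts the shut fingertips about 10 mm above the glass, roughly 43 mm short of where the stated tip reach would place them. I'll reopen, go lower in guarded steps, and trust the image.

Request:
{"fn": "step_arm", "kwargs": {"targets": [[0,0,0,0,0],[0,0,0,0,0],[0,0,0,0,0],[0,0,0,0,0],[0,0,0,0,0],[0,0,0,0,0],[0,0,10,0,0],[0,0,20,0,0],[0,0,25,0,0],[0,0,25,0,0]]}}

```text
t: 5.53
eef_pos: [0.4891, -0.221, 0.006]
tool_rot: [-0.001, 0.956, 0.294, -0.001]
contact_force: [-0.0, -0.3, -0.1]
gripper_width: 1.0
```

```bash
python3 snap.py 6 wrist scene; python3 - <<'E'
import cv2
a=cv2.imread("pics/scene6.png");cv2.imwrite("pics/scene6c.png",cv2.resize(a[120:260,240:420],None,fx=4,fy=4,interpolation=cv2.INTER_CUBIC))
E
```

```text
5.6333 [ 0.4899 -0.2216  0.0072] yaw 34.12 tilt [-9.e-04 -9.e-04 -1.e+00] F [-0.35 -0.25 -0.08] w 0.9965238760852516
stand frame TCP mm [-312.07  259.12] F stand [-0.08  0.42]
```

View pics/wrist6.png

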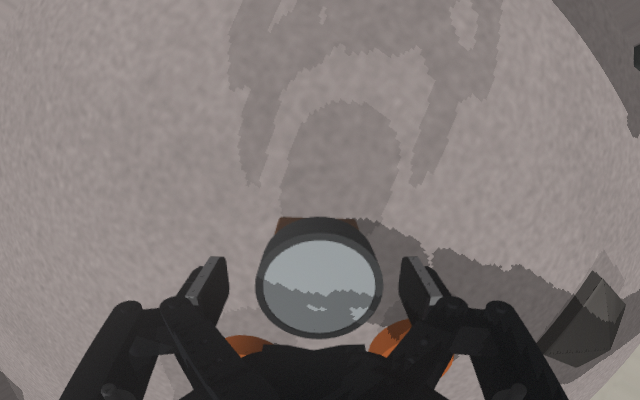

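View pics/scene6c.png

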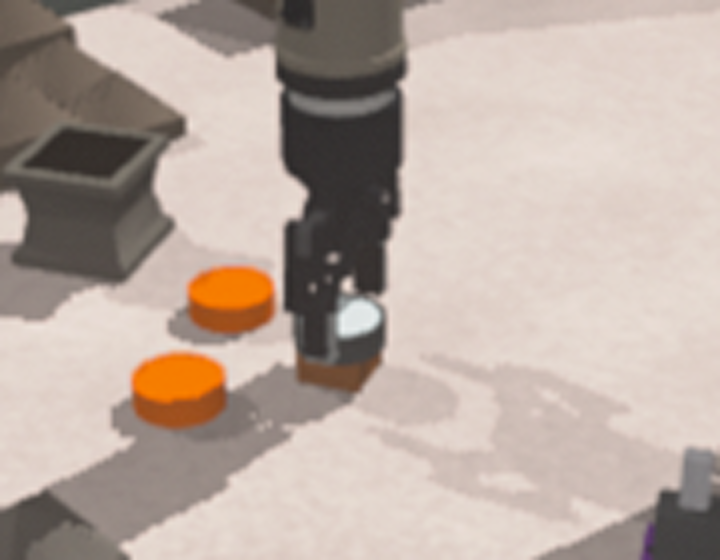

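Request:
{"fn": "step_arm", "kwargs": {"targets": [[1,0,8,0,0],[1,0,15,0,0],[1,0,15,0,0],[1,0,15,0,1],[1,0,15,0,1],[1,0,15,0,1],[1,0,15,0,1],[1,0,15,0,1],[1,0,15,0,1]], "newtons": 25}}

```text
t: 6.38
eef_pos: [0.4914, -0.2211, -0.0069]
tool_rot: [0.0, 0.956, 0.293, 0.0]
contact_force: [-0.0, 0.1, 3.3]
gripper_width: 0.691
```

```bash
python3 snap.py 7 wrist scene; python3 - <<'E'
import cv2
a=cv2.imread("pics/scene7.png");cv2.imwrite("pics/scene7c.png",cv2.resize(a[120:260,240:420],None,fx=4,fy=4,interpolation=cv2.INTER_CUBIC))
E
```

```text
6.4833 [ 0.4914 -0.2211 -0.0069] yaw 34.13 tilt [ 3.e-04  2.e-04 -1.e+00] F [-0.85  1.35  3.66] w 0.6907483180677146
stand frame TCP mm [-312.25  257.59] F stand [1.59 0.19]
```

View pics/wrist7.png

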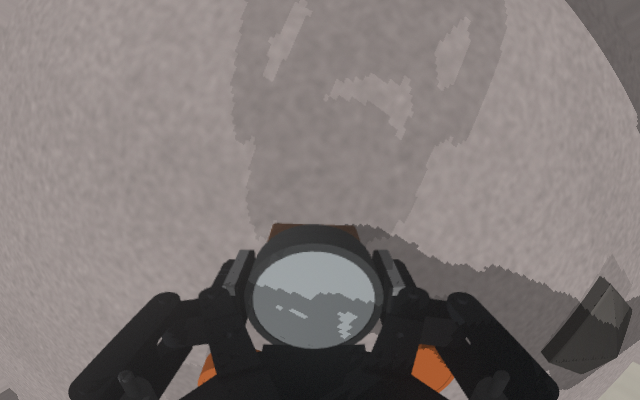

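View pics/scene7c.png

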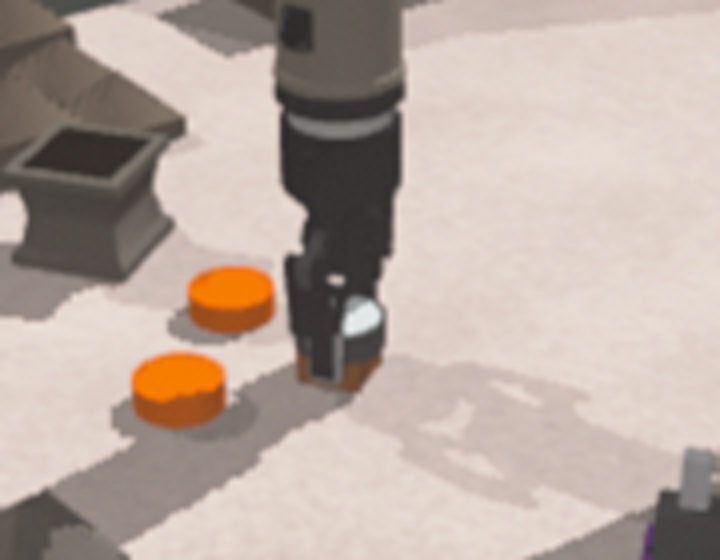

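Request:
{"fn": "step_arm", "kwargs": {"targets": [[0,0,-5,0,1],[0,0,-15,0,1],[0,0,-40,0,1],[0,0,-70,0,1],[0,0,-100,0,1],[0,0,-110,0,1],[0,0,-110,0,1],[0,0,-110,0,1]]}}

```text
t: 7.15
eef_pos: [0.4912, -0.2207, 0.1028]
tool_rot: [-0.0, 0.956, 0.294, 0.0]
contact_force: [-0.2, -0.1, -1.9]
gripper_width: 0.692
```

```bash
python3 snap.py 8 wrist; python3 - <<'E'
from h import *
from scipy.spatial.transform import Rotation as Ro
D=pickle.load(open("s8.pkl","rb"));c=D["wrist"];o=D["o"]
f=c["frame"].astype(int); g=f.sum(2)
m=np.zeros((400,640),np.uint8); r=np.s_[240:352,240:390]; m[r]=((f[r][...,2]>f[r][...,0]+4)&(g[r]>180))
ct=max(cv2.findContours(m,0,1)[0],key=cv2.contourArea); e=cv2.fitEllipse(ct);print(e)
T=Ro.from_quat(o["tool_rot"],scalar_first=True).as_matrix()
P=cloud(c);Q=(P-o["eef_pos"])@T*1000
k=m>0;print("med depth tool",np.median(Q[k],0),P[k][:,2].mean())
# plane fit tilt
A=np.c_[Q[k][:,:2],np.ones(k.sum())];print(np.linalg.lstsq(A,Q[k][:,2],rcond=None)[0])
z=o["eef_pos"][2]+.0509
q=(onplane(c,e[0],z)[0]-o["eef_pos"])@T*1000;print("ellipse ctr tool",q)
b=(onplane(c,ct[:,0],z)-o["eef_pos"])@T*1000;(x,y),rad=cv2.minEnclosingCircle(b[:,:2].astype(np.float32));print(x,y,rad)
E
```

```text
7.2 [ 0.4904 -0.2204  0.1019] yaw 34.15 tilt [-7.0e-04 -1.4e-03 -1.0e+00] F [-1.13  0.26 -2.38] w 0.6954668394179802
stand frame TCP mm [-311.23  258.13] F stand [0.72 0.91]
((313.491455078125, 299.05242919921875), (95.72987365722656, 120.3296890258789), 89.8375473022461)
med depth tool [ -0.6083758   -1.36050845 -50.53783606] 0.15291940867303883
[-1.88229079e-04  1.93544615e-01 -5.08799320e+01]
ellipse ctr tool [ -0.81740104  -1.26885231 -50.89772899]
-0.970392644405365 1.695908546447754 26.31279182434082
```

View pics/wrist8.png

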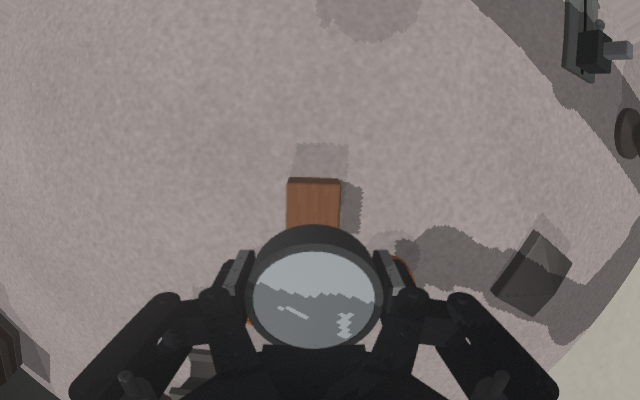

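```bash
python3 - <<'E'
from h import *
from scipy.spatial.transform import Rotation as Ro
for n in"678":
    D=pickle.load(open(f"s{n}.pkl","rb"));c=D["wrist"];o=D["o"]
    T=Ro.from_quat(o["tool_rot"],scalar_first=True).as_matrix()
    P=cloud(c);Q=(P-o["eef_pos"])@T*1000
    print(n,[ (Q[v,315]).round(1).tolist() for v in (240,255,265,275,290,305,320,335,342,346)])
    print(n,[ (P[v,315,2]).round(4) for v in (240,255,265,275,290,305,320,335,342,346)])
E
```

```text
6 [[-0.9, -24.4, -36.1], [-0.9, -16.3, -34.3], [-0.9, -12.1, -35.9], [-0.9, -6.6, -35.4], [-0.9, 1.7, -35.2], [-0.8, 10.2, -35.6], [-0.8, 19.8, -35.5], [-0.8, 29.0, -36.5], [-0.6, 75.6, 7.4], [-0.5, 80.2, 8.0]]
6 [np.float64(0.0433), np.float64(0.0415), np.float64(0.0431), np.float64(0.0426), np.float64(0.0424), np.float64(0.0428), np.float64(0.0426), np.float64(0.0437), np.float64(-0.0003), np.float64(-0.0009)]
7 [[-0.6, -28.6, -48.2], [-0.6, -23.3, -50.6], [-0.6, -18.5, -50.0], [-0.6, -13.6, -49.6], [-0.6, -6.5, -49.9], [-1.2, -78.7, -157.6], [-0.5, 10.1, -49.6], [-0.5, 19.1, -49.6], [-0.5, 23.7, -49.6], [-0.5, 25.6, -50.5]]
7 [np.float64(0.0412), np.float64(0.0436), np.float64(0.0431), np.float64(0.0427), np.float64(0.043), np.float64(0.1507), np.float64(0.0426), np.float64(0.0427), np.float64(0.0427), np.float64(0.0435)]
8 [[-0.2, -27.7, -48.4], [-0.2, -22.0, -50.1], [-0.2, -17.6, -50.2], [-0.2, -13.0, -50.5], [-0.2, -6.1, -51.2], [-0.2, 2.6, -49.9], [-0.2, 10.0, -51.3], [-0.1, 19.7, -50.6], [-0.1, 24.4, -50.5], [-0.1, 27.4, -50.1]]
8 [np.float64(0.1503), np.float64(0.1521), np.float64(0.1522), np.float64(0.1524), np.float64(0.1531), np.float64(0.1518), np.float64(0.1532), np.float64(0.1524), np.float64(0.1523), np.float64(0.152)]
```

Request:
{"fn": "step_arm", "kwargs": {"targets": [[302,-263,0,8.8,1],[302,-263,0,8.8,1],[302,-263,0,8.8,1],[302,-263,0,8.8,1],[302,-263,0,8.8,1],[302,-263,0,8.8,1],[302,-263,0,8.8,1],[302,-263,0,8.8,1],[302,-263,0,8.8,1],[302,-263,0,8.8,1],[302,-263,0,8.8,1],[302,-263,0,8.8,1],[302,-263,0,8.8,1]]}}

```text
t: 8.28
eef_pos: [0.5924, 0.1646, 0.1009]
tool_rot: [0.001, 0.976, 0.219, -0.002]
contact_force: [0.2, -1.2, -2.9]
gripper_width: 0.697
```

```bash
python3 snap.py 9 wrist;python3 snap.py 9b wrist
```

```text
8.3333 [0.5926 0.1639 0.1014] yaw 25.21 tilt [-3.1e-03  8.0e-04 -1.0e+00] F [-1.41 -0.04 -1.91] w 0.6944805448402174
stand frame TCP mm [-7.5   1.52] F stand [0.57 1.29]
8.3833 [0.5929 0.1637 0.1018] yaw 25.17 tilt [-2.3e-03  7.0e-04 -1.0e+00] F [ 0.34 -0.86 -1.93] w 0.6946659745805693
stand frame TCP mm [-7.82  1.35] F stand [-0.92  0.06]
```

View pics/wrist9.png

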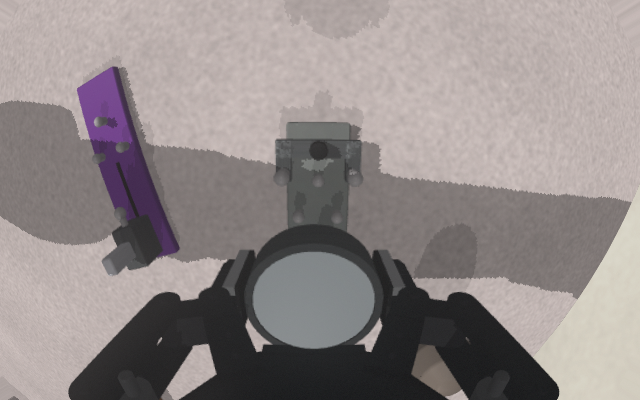

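```bash
python3 - <<'E'
from h import *
a=cv2.imread("pics/wrist9b.png")[110:240,260:380];cv2.imwrite("pics/w9c.png",cv2.convertScaleAbs(cv2.resize(a,None,fx=5,fy=4.5 if 0 else 5,interpolation=cv2.INTER_CUBIC)[:600],alpha=2))
E
```

```text
(no output)
```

View pics/w9c.png

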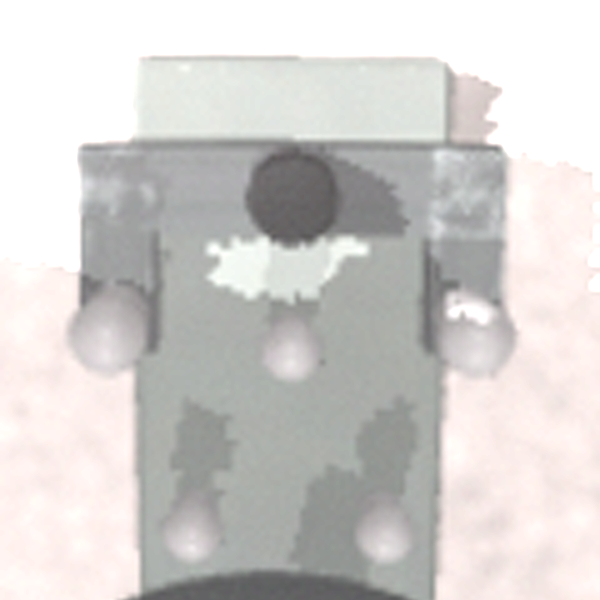

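```bash
cat > rel.py <<'E'
from h import *
from scipy.spatial.transform import Rotation as Ro
def fit(loc,W):
    mu,ml=W.mean(0),loc.mean(0);H=(loc-ml).T@(W-mu);th=np.arctan2(H[0,1]-H[1,0],H[0,0]+H[1,1])
    R=np.array([[np.cos(th),-np.sin(th)],[np.sin(th),np.cos(th)]]);return th,R,mu-R@ml
E
python3 - <<'E'
from rel import *
D=pickle.load(open("s9b.pkl","rb"));c=D["wrist"];o=D["o"]
A=lambda u,v:((u+.5)/5-.5+260,(v+.5)/5-.5+110)
g=lambda p,z:onplane(c,p,z)[0][:2]
W=np.array([g(A(291,350),.02),g(A(190,527),.02),g(A(384,527),.02),g(A(138,57),.01),g(A(447,58),.01)])
loc=np.array([[14,0],[-17,16],[-17,-16],[60,26],[60,-26]])/1000
th,R,O=fit(loc,W);print(np.degrees(th),O);print(((W-O)@R-loc).round(4)*1000)
for p in((109,331),(477,333)):print("post",((g(A(*p),.034)-O)@R*1000).round(2))
print("TCP in stand",((o["eef_pos"][:2]-O)@R*1000).round(2))
cp=-c["R"].T@c["t"];T=Ro.from_quat(o["tool_rot"],scalar_first=True).as_matrix()
print("cam in tool",T.T@(cp-o["eef_pos"])*1000, "cam stand",(cp[:2]-O)@R*1000)
E
```

```text
114.7477050359914 [0.59068468 0.17156115]
[[-0.4 -0.2]
 [ 0.6  0.1]
 [ 0.9  0.2]
 [-0.7 -1.4]
 [-0.3  1.3]]
post [19.67 27.22]
post [ 19.88 -27.8 ]
TCP in stand [-8.12  1.28]
cam in tool [  -1.42336334  -78.84479101 -157.17306912] cam stand [70.82928797  2.91361545]
```

Request:
{"fn": "step_arm", "kwargs": {"targets": [[1.9,-2.7,20,0,1],[1.9,-2.7,40,0,1],[1.9,-2.7,60,0,1],[1.9,-2.7,80,0,1],[1.9,-2.7,92,0,1],[1.9,-2.7,98,0,1],[1.9,-2.7,101,0,1],[1.9,-2.7,101,0,1],[1.9,-2.7,101,0,1]]}}

```text
t: 9.13
eef_pos: [0.595, 0.1692, 0.0027]
tool_rot: [-0.0, 0.976, 0.219, 0.001]
contact_force: [0.3, 0.2, -1.6]
gripper_width: 0.695
```

```bash
python3 snap.py 10 wrist;python3 snap.py 10b wrist scene
```

```text
9.1833 [0.5951 0.1694 0.0029] yaw 25.31 tilt [ 1.8e-03  1.0e-04 -1.0e+00] F [-0.13  0.32 -1.9 ] w 0.6914823075173372
stand frame TCP mm [-3.53 -3.06] F stand [ 0.35 -0.02]
9.2833 [0.5949 0.1696 0.0028] yaw 25.33 tilt [ 1.7e-03  1.0e-04 -1.0e+00] F [-0.56 -0.28 -1.11] w 0.6942206711851479
stand frame TCP mm [-3.3  -2.98] F stand [-0.01  0.63]
```

View pics/wrist10.png

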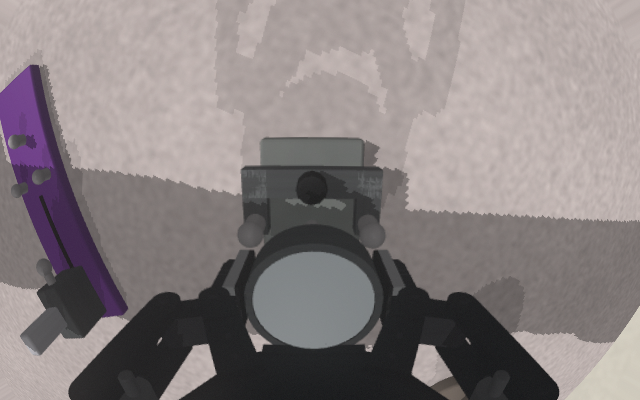

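```bash
python3 - <<'E'
from h import *
a=cv2.imread("pics/wrist10b.png")[130:260,225:400];cv2.imwrite("pics/w10c.png",cv2.convertScaleAbs(cv2.resize(a,None,fx=4.5,fy=4.5,interpolation=cv2.INTER_CUBIC)[:600],alpha=2))
a=cv2.imread("pics/scene10b.png")[220:340,320:460];cv2.imwrite("pics/s10c.png",cv2.convertScaleAbs(cv2.resize(a,None,fx=5,fy=5,interpolation=cv2.INTER_CUBIC)[:600],alpha=1.5))
E
```

```text
(no output)
```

View pics/w10c.png

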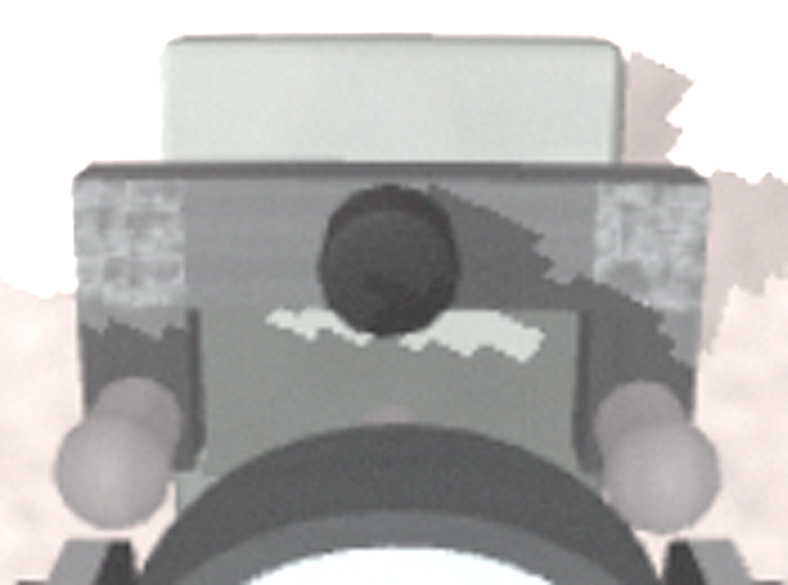

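View pics/s10c.png

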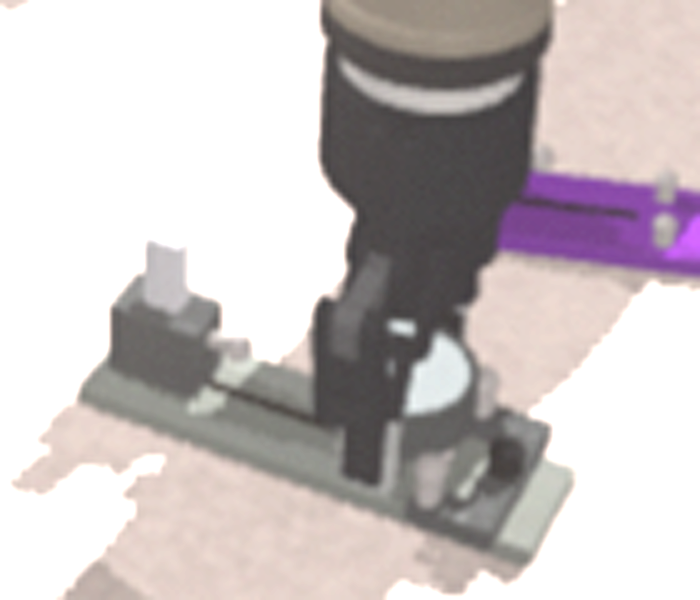

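```bash
python3 - <<'E'
from rel import *
D=pickle.load(open("s10b.pkl","rb"));c=D["wrist"];o=D["o"]
T=Ro.from_quat(o["tool_rot"],scalar_first=True).as_matrix()
A=lambda u,v:((u+.5)/4.5-.5+225,(v+.5)/4.5-.5+130)
p=[(onplane(c,A(*q),.034)[0]-o["eef_pos"])@T*1000 for q in((113,470),(661,475))]
print(p,np.mean(p,0))
f=c["frame"].astype(int); g=f.sum(2)
m=np.zeros((400,640),np.uint8); r=np.s_[240:345,248:380]; m[r]=((f[r][...,2]>f[r][...,0])&(g[r]>300))
ct=max(cv2.findContours(m,0,1)[0],key=cv2.contourArea)[:,0]
b=(onplane(c,ct[ct[:,1]<338],o["eef_pos"][2]+.0509)-o["eef_pos"])@T*1000
s=np.linalg.lstsq(np.c_[2*b[:,:2],np.ones(len(b))],(b[:,:2]**2).sum(1),rcond=None)[0];print("circle",s[:2],np.sqrt(s[2]+s[0]**2+s[1]**2))
E
```

```text
[array([-30.0331614 , -23.11544207, -31.25896484]), array([ 24.88143648, -22.53371456, -31.16576671])] [ -2.57586246 -22.82457831 -31.21236577]
circle [-1.44851514  1.13289975] 25.653521297239216
```

Request:
{"fn": "step_arm", "kwargs": {"targets": [[-1.1,3,0,0,1],[-1.1,3,0,0,1],[-1.1,3,3,0,1],[-1.1,3,6,0,1],[-1.1,3,8,0,1],[-1.1,3,8,0,1],[-1.1,3,8,0,1]]}}

```text
t: 9.87
eef_pos: [0.5943, 0.1662, -0.0065]
tool_rot: [0.0, 0.976, 0.219, -0.0]
contact_force: [-0.1, -0.1, -2.7]
gripper_width: 0.697
```

```bash
python3 snap.py 11 wrist
```

```text
9.9167 [ 0.5944  0.1662 -0.0064] yaw 25.33 tilt [-3.e-04 -0.e+00 -1.e+00] F [ 0.75  0.54 -2.64] w 0.6924074416873267
stand frame TCP mm [-6.15 -1.07] F stand [ 0.17 -0.91]
```

Request:
{"fn": "step_arm", "kwargs": {"targets": [[0,0,0.7,0,1],[0,0,0.7,0,1],[0,0,0.7,0,1]]}}

```text
t: 10.17
eef_pos: [0.5946, 0.1662, -0.0068]
tool_rot: [-0.0, 0.976, 0.219, 0.0]
contact_force: [0.3, -0.2, -1.6]
gripper_width: 0.695
```

Request:
{"fn": "step_arm", "kwargs": {"targets": [[0,0,0.7,0,1],[0,0,0.7,0,1],[0,0,0.7,0,1]]}}

```text
t: 10.42
eef_pos: [0.5947, 0.1662, -0.0072]
tool_rot: [-0.0, 0.976, 0.219, 0.0]
contact_force: [-1.6, -0.1, 3.7]
gripper_width: 0.695
```

Request:
{"fn": "step_arm", "kwargs": {"targets": [[0,0,0.7,0,1],[0,0,0.7,0,1],[0,0,0.7,0,1]]}}

```text
t: 10.67
eef_pos: [0.5948, 0.1663, -0.0073]
tool_rot: [-0.0, 0.976, 0.219, 0.0]
contact_force: [-3.3, -0.5, 9.5]
gripper_width: 0.696
```

Request:
{"fn": "step_arm", "kwargs": {"targets": [[0,0,-1.2,0,1],[0,0,-1.2,0,1],[0,0,-1.2,0,0.25],[0,0,-1.2,0,0.2],[0,0,-1.2,0,0.1],[0,0,-1.2,0,0.05],[0,0,-1.2,0,0],[0,0,-1.2,0,0],[0,0,-1.2,0,0]]}}

```text
t: 11.42
eef_pos: [0.5945, 0.1662, -0.0071]
tool_rot: [-0.0, 0.976, 0.219, -0.0]
contact_force: [-0.5, -0.0, -0.7]
gripper_width: 0.998
```

```bash
python3 snap.py 12 wrist scene;python3 - <<'E'
from h import *
a=cv2.imread("pics/scene12.png")[220:340,320:460];cv2.imwrite("pics/s12c.png",cv2.convertScaleAbs(cv2.resize(a,None,fx=5,fy=5,interpolation=cv2.INTER_CUBIC)[:600],alpha=1.5))
E
```

```text
11.5167 [ 0.5945  0.1662 -0.0071] yaw 25.32 tilt [ 0. -0. -1.] F [ 0.64 -0.18  0.51] w 0.9981104855330524
stand frame TCP mm [-6.19 -1.15] F stand [-0.44 -0.5 ]
```

View pics/wrist12.png

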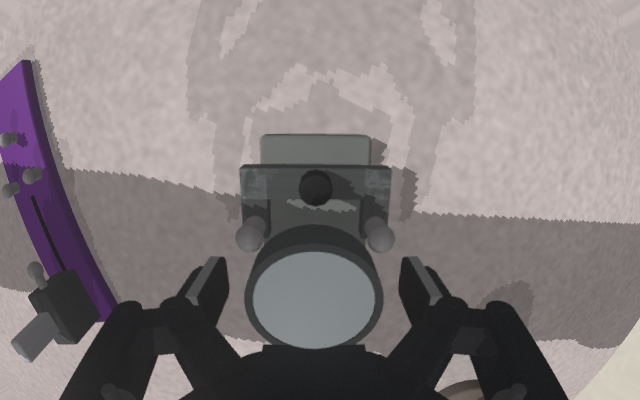

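View pics/s12c.png

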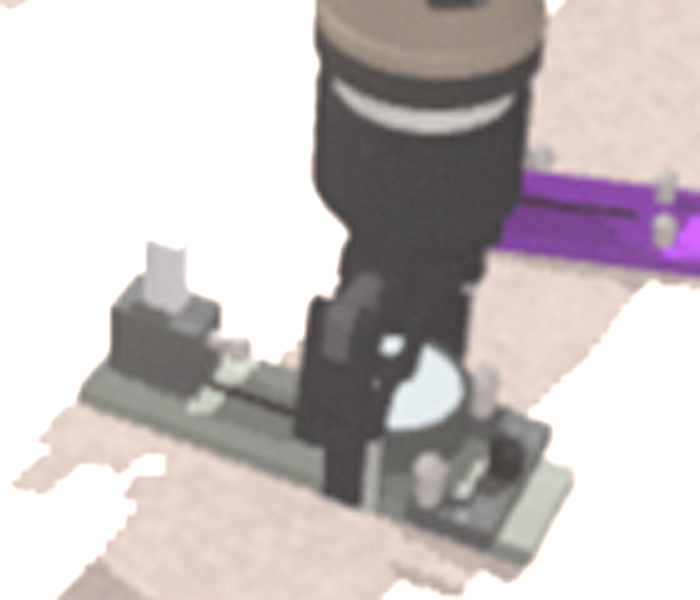

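Request:
{"fn": "step_arm", "kwargs": {"targets": [[0,0,-20,0,0],[0,0,-50,0,0],[0,0,-80,0,0],[0,0,-110,0,0],[-2,35,-110,0,0],[-2,70,-110,0,0],[-2,97,-110,0,0],[-2,97,-110,0,0],[-2,97,-110,0,0],[-2,97,-110,0,0]]}}

```text
t: 12.35
eef_pos: [0.6338, 0.0783, 0.1026]
tool_rot: [-0.0, 0.976, 0.219, -0.0]
contact_force: [0.2, 0.6, -0.7]
gripper_width: 0.998
```

```bash
python3 snap.py 13 wrist; python3 - <<'E'
from h import *
a=cv2.imread("pics/wrist13.png")[140:290,225:405];cv2.imwrite("pics/w13c.png",cv2.convertScaleAbs(cv2.resize(a,None,fx=4,fy=4,interpolation=cv2.INTER_CUBIC),alpha=1.6))
E
```

```text
12.4 [0.6336 0.0792 0.1026] yaw 25.42 tilt [-4.0e-04 -1.2e-03 -1.0e+00] F [-0.48  0.58 -0.66] w 0.9985383573526323
stand frame TCP mm [-101.61    0.64] F stand [0.73 0.18]
```

View pics/wrist13.png

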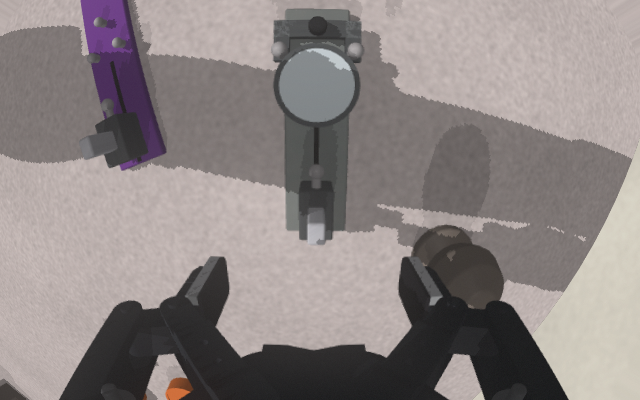

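View pics/w13c.png

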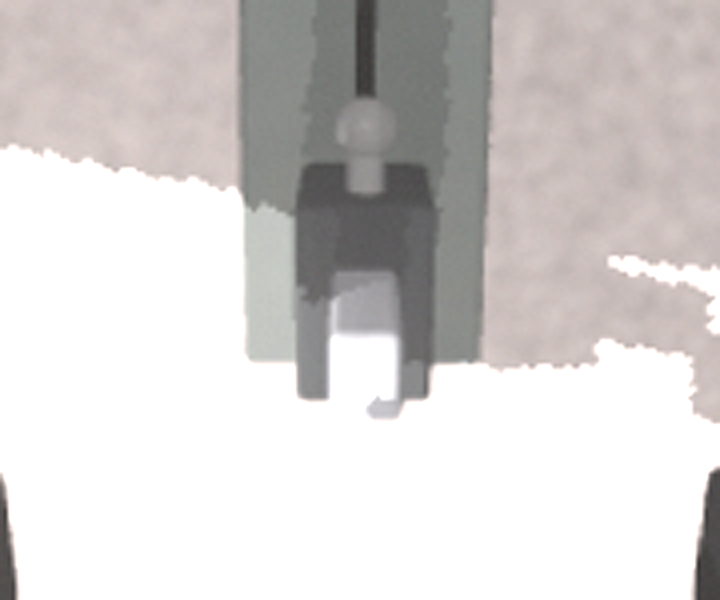

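```bash
python3 - <<'E'
from rel import *
D=pickle.load(open("s13.pkl","rb"));c=D["wrist"];o=D["o"]
T=Ro.from_quat(o["tool_rot"],scalar_first=True).as_matrix()
A=lambda u,v:((u+.5)/4-.5+225,(v+.5)/4-.5+140)
for n,q,z in(("tabfront",(365,335),.078),("tabback",(366,417),.078),("ctr",(365,376),.078),("L",(328,376),.078),("R",(402,376),.078),("tip",(366,126),.034)):
    print(n,((onplane(c,A(*q),z)[0]-o["eef_pos"])@T*1000).round(2))
f=c["frame"]
m=np.zeros((400,640),np.uint8);fi=f.astype(int);r=np.s_[35:130,265:368];m[r]=((fi[r][...,2]>fi[r][...,0]+3)&(fi[r].sum(2)>300))
ct=max(cv2.findContours(m,0,1)[0],key=cv2.contourArea)[:,0]
b=(onplane(c,ct,.044)-o["eef_pos"])@T*1000
s=np.linalg.lstsq(np.c_[2*b[:,:2],np.ones(len(b))],(b[:,:2]**2).sum(1),rcond=None)[0];print("mirror",s[:2],np.sqrt(s[2]+s[0]**2+s[1]**2))
for p in ((280,50),(355,50)): print("post",((onplane(c,p,.034)[0]-o["eef_pos"])@T*1000).round(2))
E
```

```text
tabfront [-0.06 -5.73 24.59]
tabback [ 0.12  8.61 24.57]
ctr [-0.05  1.34 24.58]
L [-5.98  1.33 24.58]
R [ 5.87  1.36 24.58]
tip [  0.43 -30.08  68.62]
mirror [  0.68945353 -93.58710783] 25.84550182593046
post [ -25.36 -120.23   68.73]
post [  28.43 -120.36   68.71]
```

Request:
{"fn": "step_arm", "kwargs": {"targets": [[0,1.4,25,0,0],[0,1.4,45,0,0],[0,1.4,60,0,0],[0,1.4,68,0,0],[0,1.4,73,0,0],[0,1.4,73,0,0],[0,1.4,73,0,0]]}}

```text
t: 12.98
eef_pos: [0.6351, 0.0769, 0.0304]
tool_rot: [-0.0, 0.976, 0.22, 0.0]
contact_force: [0.4, 0.0, 0.4]
gripper_width: 0.999
```

Request:
{"fn": "step_arm", "kwargs": {"targets": [[0,0,0,0,0.6],[0,0,0,0,0.7],[0,0,0,0,0.75],[0,0,0,0,0.8],[0,0,0,0,0.85],[0,0,0,0,0.9],[0,0,0,0,1],[0,0,0,0,1]], "newtons": 50}}

```text
t: 13.65
eef_pos: [0.6364, 0.0771, 0.0304]
tool_rot: [-0.0, 0.976, 0.219, 0.002]
contact_force: [4.2, 2.6, -1.7]
gripper_width: 0.13
```

```bash
python3 snap.py 14 wrist
```

```text
13.7 [0.6363 0.077  0.0304] yaw 25.33 tilt [ 2.9e-03  6.0e-04 -1.0e+00] F [ 4.3   1.96 -0.54] w 0.12811275183274978
stand frame TCP mm [-104.66   -0.87] F stand [-0.07 -4.73]
```

View pics/wrist14.png

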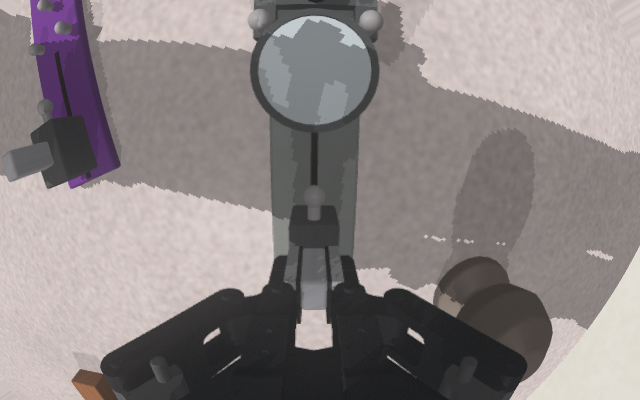

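Request:
{"fn": "step_arm", "kwargs": {"targets": [[1.2,-1,0,0,1],[1.2,-3,0,0,1],[1.2,-6,0,0,1],[1.2,-9,0,0,1],[1.2,-12,0,0,1],[1.2,-15,0,0,1],[1.2,-18,0,0,1],[1.2,-20,0,0,1],[1.2,-22,0,0,1],[1.2,-24,0,0,1],[1.2,-24,0,0,1],[1.2,-24,0,0,1]]}}

```text
t: 14.7
eef_pos: [0.6277, 0.0957, 0.0304]
tool_rot: [0.002, 0.976, 0.218, 0.002]
contact_force: [7.1, -4.7, -2.6]
gripper_width: 0.134
```

```bash
python3 snap.py 15 wrist
```

```text
14.75 [0.6276 0.0958 0.0304] yaw 25.2 tilt [ 0.0024  0.0042 -1.    ] F [ 8.08 -4.92 -1.9 ] w 0.1372264104022089
stand frame TCP mm [-84.02  -1.03] F stand [-7.9  -5.21]
```

View pics/wrist15.png

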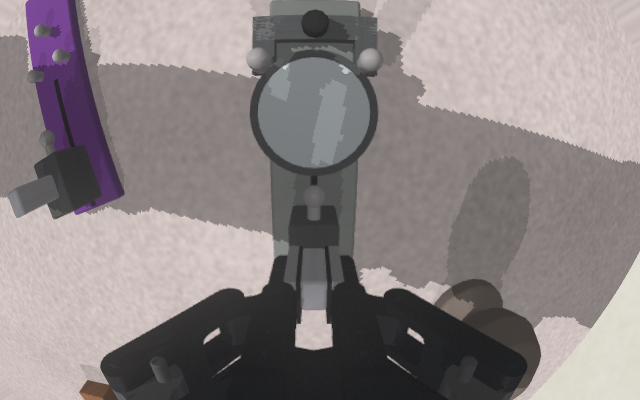

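Request:
{"fn": "step_arm", "kwargs": {"targets": [[0,-1,0,0,1],[0,-2,0,0,1],[0,-3,0,0,1],[0,-4,0,0,1],[0,-5,0,0,1],[0,-6,0,0,1],[0,-6.5,0,0,1],[0,-7,0,0,1],[0,-7,0,0,1]]}}

```text
t: 15.5
eef_pos: [0.6249, 0.1017, 0.0304]
tool_rot: [0.002, 0.976, 0.218, 0.002]
contact_force: [8.4, -5.7, -2.5]
gripper_width: 0.133
```

```bash
python3 snap.py 16 wrist
```

```text
15.55 [0.6249 0.1017 0.0304] yaw 25.18 tilt [ 0.0026  0.0047 -1.    ] F [ 7.81 -4.65 -1.85] w 0.13130678832869877
stand frame TCP mm [-77.5   -1.08] F stand [-7.54 -5.07]
```

View pics/wrist16.png

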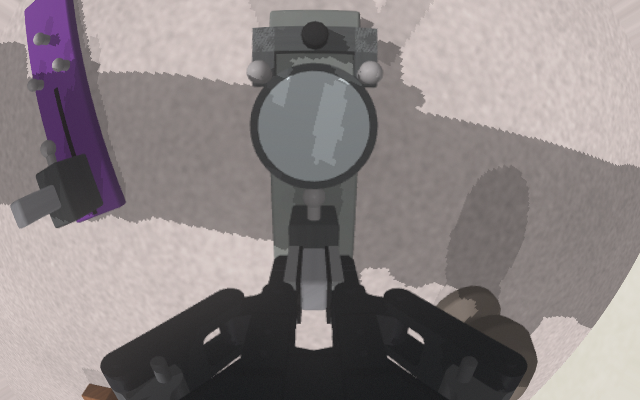

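Request:
{"fn": "step_arm", "kwargs": {"targets": [[0,-0.5,0,0,1],[0,-1,0,0,1],[0,-1.5,0,0,1],[0,-2,0,0,1],[0,-2.5,0,0,1],[0,-2.5,0,0,1]]}}

```text
t: 16.05
eef_pos: [0.624, 0.1037, 0.0304]
tool_rot: [0.002, 0.976, 0.218, 0.002]
contact_force: [7.7, -5.8, -3.4]
gripper_width: 0.131
```

```bash
python3 snap.py 17 wrist; python3 - <<'E'
from h import *
for n in (16,17):
  a=cv2.imread(f"pics/wrist{n}.png")[50:250,235:395];cv2.imwrite(f"pics/w{n}c.png",cv2.convertScaleAbs(cv2.resize(a,None,fx=3,fy=3,interpolation=cv2.INTER_CUBIC),alpha=1.6))
E
```

```text
16.1 [0.624  0.1037 0.0304] yaw 25.17 tilt [ 0.0027  0.0051 -1.    ] F [ 9.42 -6.65 -3.06] w 0.1308806347117795
stand frame TCP mm [-75.34  -1.1 ] F stand [-10.04  -5.67]
```

View pics/w17c.png

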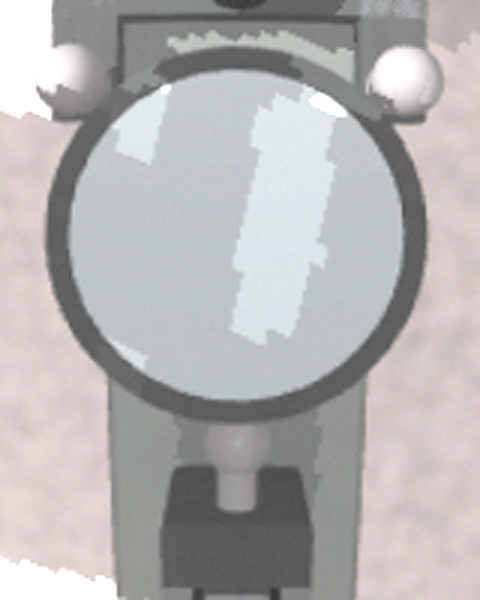

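Request:
{"fn": "step_arm", "kwargs": {"targets": [[0,-0.5,0,0,1],[0,-1,0,0,1],[0,-1.5,0,0,1],[0,-1.5,0,0,1]]}}

```text
t: 16.43
eef_pos: [0.6234, 0.105, 0.0304]
tool_rot: [0.002, 0.976, 0.218, 0.002]
contact_force: [8.3, -6.0, -3.7]
gripper_width: 0.128
```

```bash
cat > chk.py <<'E'
import sys
from rel import *
for n in sys.argv[1:]:
    D=pickle.load(open(f"s{n}.pkl","rb"));c=D["wrist"];o=D["o"]
    # per-image in stand axes, world ray casting
    f=c["frame"];fi=f.astype(int);T=np.array([[.904,.4277],[.4277,-.904]])
    tip=o["eef_pos"]
    g=lambda p,z:(onplane(c,p,z)[:,:2]-tip[:2])@T.T*1000
    gr=cv2.cvtColor(f,cv2.COLOR_RGB2GRAY)
    # mirror glass: bluish blob
    m=((fi[...,2]>fi[...,0]+2)&(fi.sum(2)>250)).astype(np.uint8);m[:,:240]=0;m[:,395:]=0;m[220:]=0
    m=cv2.morphologyEx(m,cv2.MORPH_OPEN,np.ones((3,3),np.uint8))
    cs=[x for x in cv2.findContours(m,0,1)[0]];ct=cv2.convexHull(max(cs,key=cv2.contourArea))[:,0].astype(np.int32)
    full=max(cs,key=cv2.contourArea)[:,0]
    b=g(full,.044)
    s=np.linalg.lstsq(np.c_[2*b,np.ones(len(b))],(b**2).sum(1),rcond=None)[0];r=np.sqrt(s[2]+s[0]**2+s[1]**2)
    res=np.hypot(*(b-s[:2]).T)-r;k=abs(res)<1;b=b[k];s=np.linalg.lstsq(np.c_[2*b,np.ones(len(b))],(b**2).sum(1),rcond=None)[0]
    print(n,"mirror tool xy",s[:2].round(2),"r",np.sqrt(s[2]+s[0]**2+s[1]**2).round(2),"px",full.mean(0).round(1))
E
python3 snap.py 18 wrist; python3 chk.py 13 14 15 16 17 18;python3 - <<'E'
from h import *
for n in (18,):
  a=cv2.imread(f"pics/wrist{n}.png")[50:250,235:395];cv2.imwrite(f"pics/w{n}c.png",cv2.convertScaleAbs(cv2.resize(a,None,fx=3,fy=3,interpolation=cv2.INTER_CUBIC),alpha=1.6))
E
```

```text
16.4833 [0.6234 0.105  0.0304] yaw 25.17 tilt [ 0.0027  0.0051 -1.    ] F [ 8.57 -5.79 -2.89] w 0.1274045013730037
stand frame TCP mm [-73.83  -1.1 ] F stand [-8.89 -5.27]
13 mirror tool xy [  0.49 -93.67] r 26.07 px [317.1  83.9]
14 mirror tool xy [ -1.02 -96.52] r 25.95 px [314.4  69.6]
15 mirror tool xy [ -1.21 -76.1 ] r 25.87 px [313.4 111.9]
16 mirror tool xy [ -1.28 -69.63] r 25.86 px [313.1 125.6]
17 mirror tool xy [ -1.27 -68.57] r 25.86 px [313.3 128.1]
18 mirror tool xy [ -1.27 -68.57] r 25.87 px [313.3 127.8]
```

View pics/w18c.png

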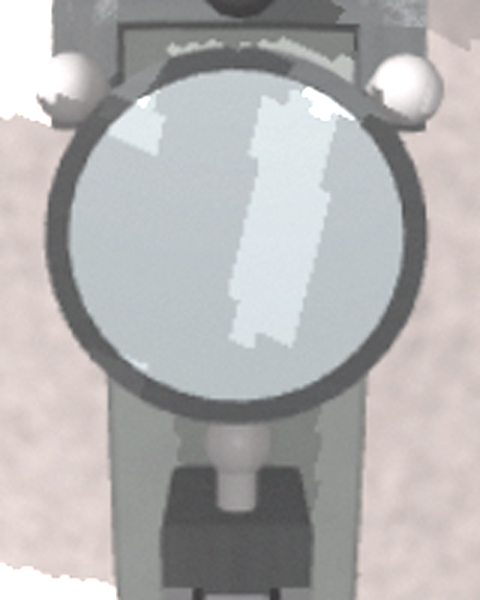

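Request:
{"fn": "step_arm", "kwargs": {"targets": [[0,-0.5,0,0,1],[0,-1,0,0,1],[0,-1.5,0,0,1],[0,-1.5,0,0,1]]}}

```text
t: 16.82
eef_pos: [0.6227, 0.1064, 0.0304]
tool_rot: [0.002, 0.976, 0.218, 0.002]
contact_force: [8.8, -6.3, -4.2]
gripper_width: 0.138
```

```bash
python3 snap.py 19 wrist; python3 chk.py 19
```

```text
16.8667 [0.6227 0.1064 0.0304] yaw 25.17 tilt [ 0.0028  0.0051 -1.    ] F [ 9.23 -6.21 -3.55] w 0.1328555758933999
stand frame TCP mm [-72.33  -1.14] F stand [-9.56 -5.69]
19 mirror tool xy [ -1.29 -68.48] r 25.89 px [313.3 127.3]
```

Request:
{"fn": "step_arm", "kwargs": {"targets": [[0,-0.5,0,0,1],[0,-1,0,0,1],[0,-1,0,0,1]]}}

```text
t: 17.12
eef_pos: [0.6224, 0.1071, 0.0304]
tool_rot: [0.002, 0.976, 0.218, 0.002]
contact_force: [9.7, -6.9, -2.7]
gripper_width: 0.132
```

```bash
python3 snap.py 20 wrist; python3 chk.py 20
```

```text
17.1667 [0.6224 0.107  0.0304] yaw 25.16 tilt [ 0.0028  0.0054 -1.    ] F [ 9.4  -6.38 -4.04] w 0.12870739216922825
stand frame TCP mm [-71.61  -1.1 ] F stand [-9.78 -5.77]
20 mirror tool xy [ -1.2  -67.92] r 25.87 px [313.3 128.7]
```

Request:
{"fn": "step_arm", "kwargs": {"targets": [[0,-0.5,0,0,1],[0,-1,0,0,1],[0,-1.5,0,0,1],[0,-1.5,0,0,1]]}}

```text
t: 17.5
eef_pos: [0.622, 0.108, 0.0304]
tool_rot: [0.003, 0.976, 0.218, 0.002]
contact_force: [9.0, -6.4, -4.0]
gripper_width: 0.127
```

```bash
python3 snap.py 21 wrist; python3 chk.py 21
```

```text
17.55 [0.622  0.1081 0.0304] yaw 25.15 tilt [ 0.003   0.0059 -1.    ] F [ 9.26 -7.48 -4.49] w 0.12862656823668525
stand frame TCP mm [-70.46  -1.16] F stand [-10.72  -5.18]
21 mirror tool xy [ -1.02 -67.18] r 25.87 px [313.8 130.2]
```

Request:
{"fn": "step_arm", "kwargs": {"targets": [[0,-0.5,0,0,1],[0,-1,0,0,1],[0,-1.3,0,0,1],[0,-1.3,0,0,1]]}}

```text
t: 17.88
eef_pos: [0.6216, 0.1088, 0.0304]
tool_rot: [0.003, 0.976, 0.218, 0.002]
contact_force: [10.7, -8.5, -5.6]
gripper_width: 0.13
```

```bash
python3 snap.py 22 wrist; python3 chk.py 22;python3 - <<'E'
from h import *
for n in (22,):
  a=cv2.imread(f"pics/wrist{n}.png")[50:250,235:395];cv2.imwrite(f"pics/w{n}c.png",cv2.convertScaleAbs(cv2.resize(a,None,fx=3,fy=3,interpolation=cv2.INTER_CUBIC),alpha=1.6))
E
```

```text
17.9333 [0.6216 0.1087 0.0304] yaw 25.13 tilt [ 0.0032  0.0065 -1.    ] F [10.13 -7.94 -5.18] w 0.12813592237579488
stand frame TCP mm [-69.73  -1.13] F stand [-11.5   -5.77]
22 mirror tool xy [ -0.99 -66.52] r 25.87 px [313.8 132. ]
```

View pics/w22c.png

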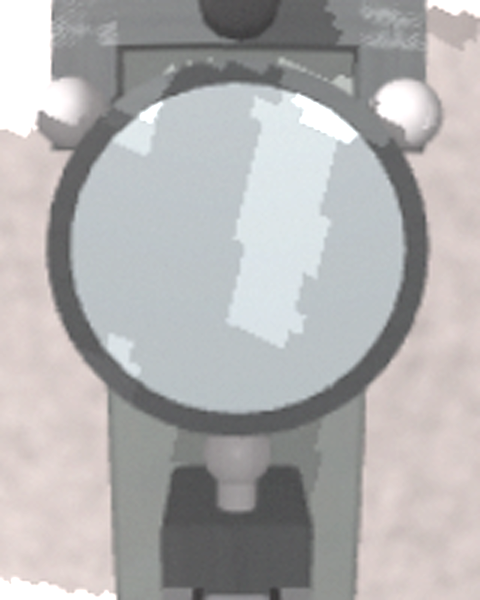

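Request:
{"fn": "step_arm", "kwargs": {"targets": [[0,-0.5,0,0,1],[0,-0.5,0,0,1],[0.5,0.5,0,0,1],[1,1.5,0,0,1],[1.4,2.3,0,0,1],[1.4,2.3,0,0,1]]}}

```text
t: 18.43
eef_pos: [0.6214, 0.1091, 0.0304]
tool_rot: [0.001, 0.976, 0.218, 0.0]
contact_force: [2.0, -5.7, 3.2]
gripper_width: 0.134
```

```bash
python3 snap.py 23 wrist; python3 chk.py 23
```

```text
18.4833 [0.6215 0.1091 0.0304] yaw 25.2 tilt [-2.0e-04  2.6e-03 -1.0e+00] F [ 2.4  -6.5   2.84] w 0.1339280414271485
stand frame TCP mm [-69.33  -1.13] F stand [-6.9   0.61]
23 mirror tool xy [ -0.95 -66.18] r 25.87 px [314.4 132.5]
```

Request:
{"fn": "step_arm", "kwargs": {"targets": [[0,1,0,0,1],[0,2,0,0,1],[0,3,0,0,1],[0,3,0,0,1]]}}

```text
t: 18.82
eef_pos: [0.6214, 0.1091, 0.0303]
tool_rot: [-0.0, 0.976, 0.219, -0.001]
contact_force: [-1.7, -1.6, 8.0]
gripper_width: 0.131
```

```bash
python3 snap.py 24 wrist; python3 chk.py 24
```

```text
18.8667 [0.6214 0.1091 0.0303] yaw 25.31 tilt [-0.0012 -0.001  -1.    ] F [-1.72 -1.58  7.24] w 0.13050141781450317
stand frame TCP mm [-69.31  -1.11] F stand [-0.7   2.23]
24 mirror tool xy [ -0.94 -66.16] r 25.88 px [313.9 131.8]
```

Request:
{"fn": "step_arm", "kwargs": {"targets": [[-0.5,0,-0.5,0,0.8],[-0.5,0,-0.5,0,0.7],[-0.5,0,-0.5,0,0.5],[-0.5,0,-0.5,0,0.2],[-0.5,0,-0.5,0,0],[-0.5,0,-0.5,0,0],[-0.5,0,-0.5,0,0],[-0.5,0,-20,0,0],[-0.5,0,-50,0,0],[-0.5,0,-80,0,0],[-0.5,0,-110,0,0],[-0.5,0,-110,0,0],[-0.5,0,-110,0,0],[-0.5,0,-110,0,0]]}}

```text
t: 20.03
eef_pos: [0.6213, 0.109, 0.1395]
tool_rot: [-0.0, 0.976, 0.219, -0.0]
contact_force: [0.3, 0.2, 0.4]
gripper_width: 1.001
```

```bash
python3 snap.py 25 wrist scene top;python3 - <<'E'
from h import *
a=cv2.imread("pics/wrist25.png")[60:250,245:385];cv2.imwrite("pics/w25c.png",cv2.convertScaleAbs(cv2.resize(a,None,fx=3.1,fy=3.1,interpolation=cv2.INTER_CUBIC),alpha=1.6))
a=cv2.imread("pics/scene25.png")[220:340,320:460];cv2.imwrite("pics/s25c.png",cv2.convertScaleAbs(cv2.resize(a,None,fx=5,fy=5,interpolation=cv2.INTER_CUBIC),alpha=1.5))
E
```

```text
20.1833 [0.6207 0.1088 0.1385] yaw 25.33 tilt [-2.5e-03 -4.0e-04 -1.0e+00] F [0.93 0.23 0.18] w 0.9969567315695866
stand frame TCP mm [-69.27  -0.36] F stand [-0.19 -0.94]
```

View pics/w25c.png

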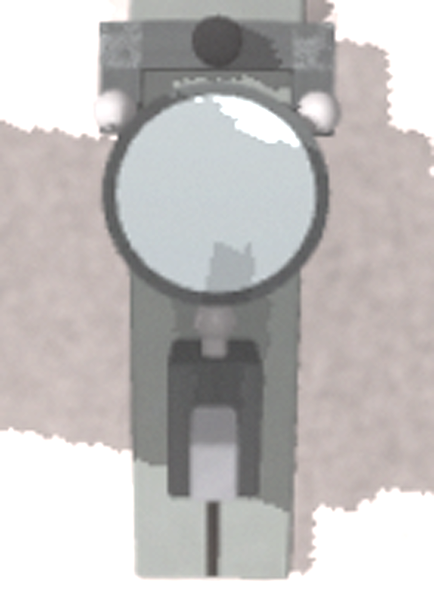

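View pics/s25c.png

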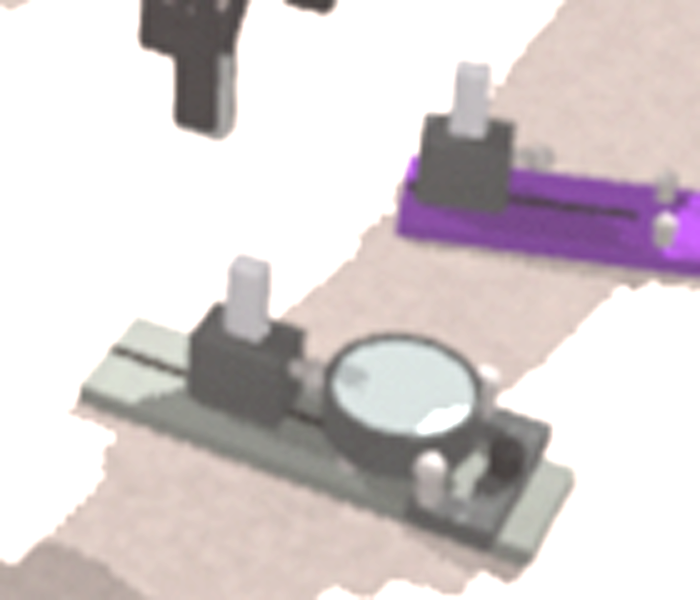

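View pics/wrist25.png

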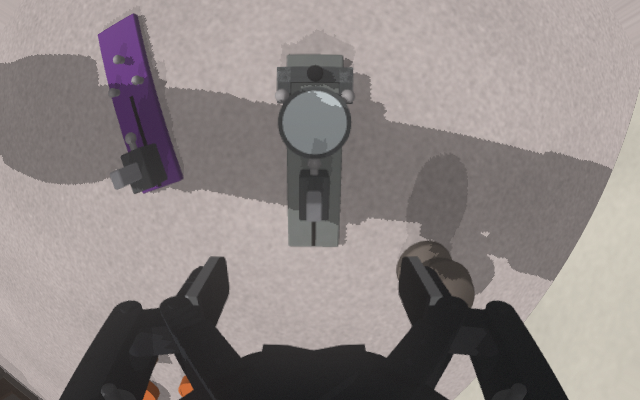

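```bash
python3 chk.py 25; python3 - <<'E'
from rel import *
D=pickle.load(open("s25.pkl","rb"));c=D["wrist"];o=D["o"];T=np.array([[.904,.4277],[.4277,-.904]])
g=lambda p,z:(onplane(c,p,z)[:,:2]-o["eef_pos"][:2])@T.T*1000
A=lambda u,v:((u+.5)/3.1-.5+245,(v+.5)/3.1-.5+60)
for n,q,z in(("post",(113,110),.034),("post",(318,111),.034),("tip",(215,322),.034),("tab top front",(214,447),.078),("tab top back",(213,500),.078)):print(n,g(A(*q),z).round(2))
P=cloud(c);yy,xx=np.mgrid[0:400,0:640];k=(xx-314.5)**2+(yy-122)**2<29**2
k&=(np.abs(P[...,2]-.043)<.01);X=P[k];a=np.linalg.lstsq(np.c_[X[:,:2]-X[:,:2].mean(0),np.ones(len(X))],X[:,2],rcond=None)[0];print("glass tilt,z",a)
d=pickle.load(open("d0.pkl","rb"))["top"]
for n,b in(("finial",(235,105,275,145)),("cap",(310,115,360,160)),("collar",(420,185,480,245))):
    for t in (d,D["top"]):
        x0,y0,x1,y1=b;Q=cloud(t)[y0:y1,x0:x1];m=(Q[...,2]>.02)&(Q[...,2]<.12);print(n,np.median(Q[m],0).round(4))
E
```

```text
25 mirror tool xy [ -0.15 -66.2 ] r 25.97 px [314.4 121.7]
post [[-27.91 -88.94]]
post [[ 27.42 -88.69]]
tip [[ -0.37 -29.95]]
tab top front [[-0.65 -7.65]]
tab top back [[-0.89  5.97]]
glass tilt,z [-0.00038113 -0.00116442  0.04253361]
finial [0.7644 0.0743 0.0807]
finial [0.7636 0.0741 0.0807]
cap [ 0.7515 -0.1527  0.0288]
cap [ 0.7523 -0.1534  0.0293]
collar [ 0.5316 -0.4737  0.0751]
collar [ 0.5315 -0.4739  0.0752]
```

```bash
python3 -c "
from station import bot
print(bot.hand_in()); print(bot.get_obs()['t'])"
```

```text
the job is handed in; nothing more can be done
None
the job is handed in; nothing more can be done
```

I put the mirror glass up on the three rests and slid the clamp up so its tip pushed the mirror home against both posts. I then let go, raised the gripper clear and handed the job in at about 20 s. The hand-in reports no verdict, and I had no reading of the force on each post or on the tip, so those are inferred from the pictures.

The last checks before hand-in:
- **Mirror on the rests:** its tilt was about 0.001 rad and the glass was at about 42.5 mm, against 44 mm expected. The depth readings ran about that low throughout. At half its 20 mm thickness lower, that puts the centre at 32.5 mm, right on the lower limit (32.5 to 35.5 mm); allowing for the low readings it is about 34 mm.
- **Posts:** the mirror's centre was about 22.6 mm behind the posts' mid-point, where 23 mm is expected. The two posts were equal to within about 0.3 mm.
- **Tip:** it was pressed in about 2.4 to 2.6 mm by two picture measures, roughly 4 N. While I pushed, the drag on the clamp rose by about 3 N.
- **Castings:** the collar, cap and finial had not moved by more than about 1 mm. The gripper was touching nothing.

**What disagreed:** the first grip closed on air. The fingertips were about 43 mm farther back than the stated reach, so I set heights from the pictures after that. After the first sideways move with the mirror, the arm's position reading was also a few millimetres off. I corrected this from the wrist picture before lowering the mirror.

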